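Make up the left-side and right-side kits for a model car

TASK

Make up the two kits: lay the left-hand wing lengthwise in the long compartment of the squarish three-compartment tray and put the wheel and the tall jar in that tray's two small compartments, one in each; put the right-hand wing lengthwise in the long compartment of the oblong two-compartment tray and the squat jar in its small compartment. The left-hand wing is the one whose mounting tab is on the right when its wheel arch points away from you (the tab faces the car's body). Everything stands flat on the compartment floors, the right way up as it stands now, with the jars never tipped over, and the car shell, the lidded tub and the sanding stick are left where they are.

Things in the scene. Friction and masses are not known exactly. Their poses are not given: they have to be found in the camera images.
- left_wing: Left-hand front wing of a model car, grey plastic, 45 g, 104 mm long. Origin: underside, mid-length, on the bar's centreline; +x to the arch end, +z up. Bar 20 wide, 30 high, x -52 to +8 mm; wheel-arch hoop 26 wide, 43 high, x +6 to +52. Tab with hole at the tail (x -52 to -36, 10 high) juts to y=-32: on the right when the arch points away from you. Grip across the bar at x=-14. Any yaw.
- right_wing: Right-hand front wing of a model car, grey plastic, 45 g, 104 mm long. Origin: underside, mid-length, on the bar's centreline; +x to the arch end, +z up. Bar 20 wide, 30 high, x -52 to +8 mm; wheel-arch hoop 26 wide, 43 high, x +6 to +52. Tab with hole at the tail (x -52 to -36, 10 high) juts to y=+32: on the left when the arch points away from you. Grip across the bar at x=-14. Any yaw.
- wheel: Model car wheel lying flat: black tyre 54 mm in diameter, 28 mm thick, bright five-spoke rim on the upper face. Origin: centre of the underside; z up along the axle. About 50 g.
- tall_jar: Slim paint jar, upright: 32 mm in diameter, 62 mm high, pale body with black cap (30 mm wide, the upper 16 mm). Origin: centre of the underside, z up. About 60 g.
- squat_jar: Wide low paint jar, upright: 54 mm in diameter, 40 mm high, pale body with plain black cap (52 mm wide, the upper 14 mm). Origin: centre of the underside, z up. About 100 g.
- square_tray: White three-compartment tray, fixed, outside 172 (x) by 160 mm (y). Origin: centre of the underside. Floor top 4 mm, all wall tops 12 mm above the bench, walls 4 mm thick. Long compartment: x -82 to +82, y -76 to -2 mm (centre 0, -39). Two small ones, y +2 to +76: x +2 to +82 (centre +42, +39) and x -82 to -2 (centre -42, +39).
- oblong_tray: White two-compartment tray, fixed, outside 240 (x) by 82 mm (y). Origin: centre of the underside. Floor top 4 mm, all wall tops 12 mm above the bench, walls 4 mm thick. Long compartment: x -116 to +32 mm (centre -42, 0); small one: x +36 to +116 mm (centre +76, 0); both y -37 to +37.
- car_shell: Silver model car body 220 by 80 mm on an upturned dark red cup, 150 mm high in all, standing loose at the far left. Origin: centre of the cup's underside. Bystander: leave it where it is.
- filler_tub: Grey tub with wide black lid, 86 mm in diameter, 48 mm high, loose. Origin: centre of the underside. Bystander: leave it where it is.
- sanding_stick: Wooden sanding stick lying flat, 150 (x) by 20 by 6 mm, loose. Origin: centre of the underside. Bystander: leave it where it is.
Not all that is in view belongs to the job. What is shaped like the left_wing but black or brown is not meant.

How it is judged:
By the outcome, as a careful person would: the job done as asked, in the order asked, and still so for the second after the job is handed in, with the robot touching nothing.
It also fails if it takes over 136 s, if anything falls off the work surface, if the arm or the gripper's body presses on something with over 40 N, if the wrist force passes 120 N, or if a joint passes its speed limit or range.

ROBOT

A 7-joint arm with a two-finger parallel gripper is mounted at the origin on the work surface. World frame = base frame: x ahead of the robot, y to its left, z up, the work surface at z = 0. Lengths are in m, angles in rad, forces in N, time in s.
With the tool pointing down it reaches from about 0.4 to 0.875 m from the base axis. Payload 19.3 kg.
Tool frame: the origin (TCP) lies on the centre line of the jaws, within the pads' length; the fingertips stand 11 mm ahead of it and the grasp point (between the pads) lies 8 mm behind it; y points along the fingers, x is the direction in which the jaws open and shut, and the axes are right-handed (so a half turn about y gives the same grasp; the last joint's range is limited). The gripper opens to 85 mm and grips with 20 to 120 N. Pads are 22 mm wide; open, the fingers measure 114 mm over their backs; the gripper's body (76 mm by 85 mm) begins 54 mm behind the grasp point. The pads swing forward as they close: fully open they stand 13 mm farther back than shut.
Start: joints at [-1.383, 0.521, -0.036, 1.599, 0.021, 1.021, -0.113], TCP at [0.159, 0.604, 0.242] pointing down, gripper open.
Joint ranges: [-2.91, 2.91], [-0.3, 2.13], [-1.5, 1.42], [0.17, 2.43], [-1.26, 4.41], [0.16, 1.93], [-2.52, 2.52]. Speed limits (rad/s): [1.89, 1.89, 2.39, 2.39, 3.01, 3.01, 3.01].

INTERFACE

Orientations are given as [roll, pitch, yaw] about the fixed x, y, z axes, in that order (R = Rz(yaw) Ry(pitch) Rx(roll)).
In Python, from workcell import monitor, cams, bot gives the robot as it stands.
- The arm moves only by the tool send_rows, never from a script. Its argument "series" is text: rows parted by semicolons, each of 7 numbers parted by spaces: the turn, a rotation vector about the tool's x, y, z in rad, then the shift along the tool's x, y, z in mm, then the opening, from 0 (shut) to 1 (fully open). In form: ax ay az tx ty tz claw; .... A call has 1 to 20 rows; each row is the pose to reach, as a shift and turn from the pose commanded when the call began, along the tool's axes at that moment; what a row does not reach only later rows make up. A row lasts 1/12 s, in which the tool goes at most 41.7 mm and 7.16 degrees, less where a joint would pass 70% of its speed; a pose out of reach is approached as far as the arm can. A call with a gripper value outside its range is refused whole. The fingers move at their own pace and stop on an object; "force" is the grip in N (left out, the last holds). Time passes only in rows, so rows that repeat a pose let the fingers close. It gives the time, the measured TCP pose, the force and the opening at its end, in the units of the state.
- monitor.observe(): the state, without advancing time (a new reading comes with each control period).
- cams.grab_frame(name): name is "scene" or "top" or "wrist"; returns the picture (480x640x3 uint8, red, green, blue); there is no depth.
- cams.get_calibration(name): a dict with "mtx" (3x3 intrinsics, pixels), "origin" and "attitude" of the camera in the world. Camera axes: x right, y down, z forward; pixel columns grow to the right and rows downward; lengths in m; the calibration is good to about 2 mm. A picture is of the moment at which its call begins: read the wrist's pose just before it. get_calibration takes no time and is no camera call; for the wrist camera it gives the pose at the moment of the call.
- bot.job_done(): hands the job in, once; it reports no verdict.
The state is a dict: "clock": time; "qpos": joint angles; "qd": joint speeds; "joint_efforts": joint torques, N m; "position": TCP position; "tool_rot": TCP orientation; "force": force on the tool from outside, world axes, zero at the start; "moment": the same for the moment, N m; "grip_width": finger opening in m.
Only numpy, scipy, OpenCV 4.12 (cv2) and the standard library are available. Lean on these libraries where they do the work, as an engineer would, in place of code of your own. Each camera call takes 0.05 s, during which the arm holds its last target.

## Working session

There is one attempt and no reset: what is moved stays moved. The work goes in short steps, Python scripts to look and compute and a tool call to move; the robot and the scene stay as the last step left them, time stands still between calls to the robot, and variables do not carry over. Pictures are saved under pics/ and viewed, and the job is handed in when it is done.

Besides the shell and the picture viewer there is one more tool, called after "Request:" as name(argument=value, ...), one argument or row to a line, values as JSON. send_rows: Moves the arm, as the interface text tells. Its arguments: {"type":"object","properties":{"series":{"type":"string"},"force":{"type":"number"}},"required":["series"]}

```bash
mkdir -p pics; ls; python3 - <<'E'
from workcell import monitor,cams,bot
import cv2
print(monitor.observe())
for n in ["scene","top","wrist"]:
    c=cams.get_calibration(n);print(n,c)
    cv2.imwrite(f"pics/{n}0.png",cams.grab_frame(n)[:,:,::-1])
E
```

```text
pics
{'clock': 0.0, 'qpos': array([-1.3832409 ,  0.52203067, -0.03633607,  1.59999411,  0.02120267,
        1.02109124, -0.1128031 ]), 'qd': array([ 0.00101509,  0.00160369,  0.00196157,  0.00042848,  0.00050537,
       -0.00070526,  0.00058785]), 'joint_efforts': array([-2.18545479e-04, -9.27112412e+01,  1.98023468e+00, -3.69932270e+01,
        1.79143361e-02,  8.13670456e-03,  3.90980773e-06]), 'position': array([0.15926804, 0.604036  , 0.24172022]), 'tool_rot': array([-1.57087505e+00,  1.13556236e-03,  1.31303645e+00]), 'force': array([-0.52505394, -0.57024818,  0.02791624]), 'moment': array([-0.00274866,  0.00995483,  0.01257555]), 'grip_width': 0.08545588730176168}
scene {'mtx': array([[583.22118923,   0.        , 315.50632865],
       [  0.        , 583.22118923, 243.63312091],
       [  0.        ,   0.        ,   1.        ]]), 'origin': array([1.06256818, 0.75606959, 1.04533435]), 'attitude': array([-2.42870123,  0.00265023,  2.44149793])}
top {'mtx': array([[617.40390615,   0.        , 315.64280486],
       [  0.        , 617.40390615, 239.38434192],
       [  0.        ,   0.        ,   1.        ]]), 'origin': array([0.23459364, 0.12538525, 1.59275494]), 'attitude': array([-2.96478827, -0.00484529, -1.56829506])}
wrist {'mtx': array([[379.68569423,   0.        , 322.5167501 ],
       [  0.        , 379.68569423, 244.56094926],
       [  0.        ,   0.        ,   1.        ]]), 'origin': array([0.09060246, 0.62262845, 0.37307793]), 'attitude': array([2.85846870e+00, 5.00971076e-05, 1.31262621e+00])}
```

View pics/scene0.png

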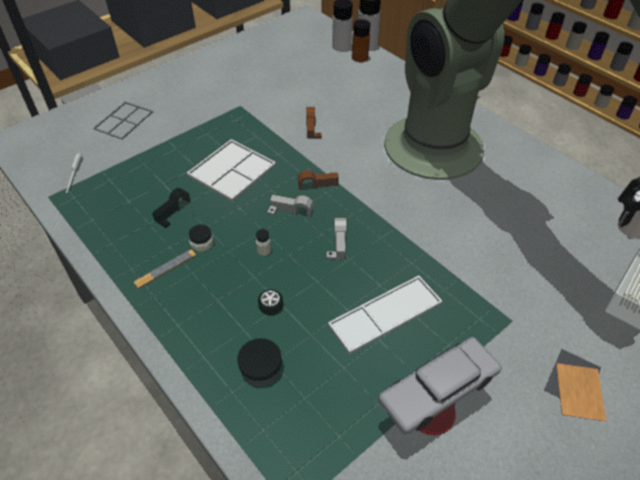

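View pics/top0.png

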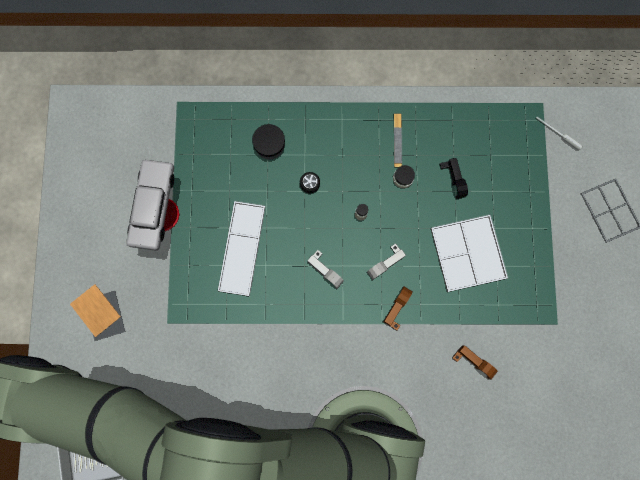

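View pics/wrist0.png

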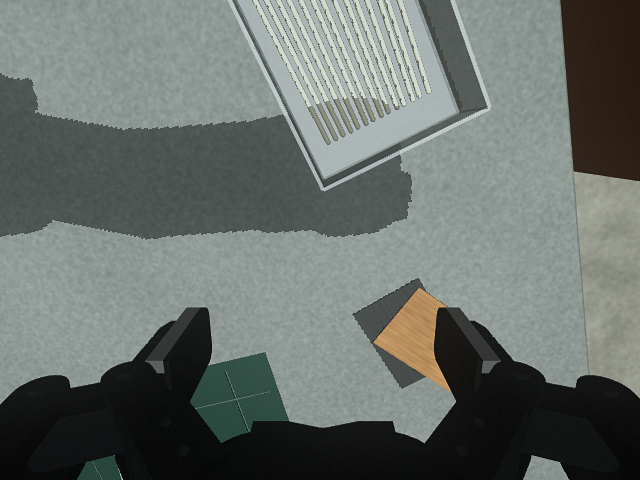

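```bash
python3 - <<'E'
import cv2,numpy as np
t=cv2.imread("pics/top0.png");s=cv2.imread("pics/scene0.png")
a=cv2.resize(t[195:305,210:350],None,fx=5.5,fy=5.4,interpolation=cv2.INTER_CUBIC)
b=cv2.resize(t[155:295,350:510],None,fx=4,fy=4,interpolation=cv2.INTER_CUBIC)
c=cv2.resize(s[160:340,240:460],None,fx=3.3,fy=3.3,interpolation=cv2.INTER_CUBIC)
for n,i in zip("abc",(a,b,c)):cv2.imwrite(f"pics/z{n}.png",i)
E
```

```text
(no output)
```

View pics/za.png

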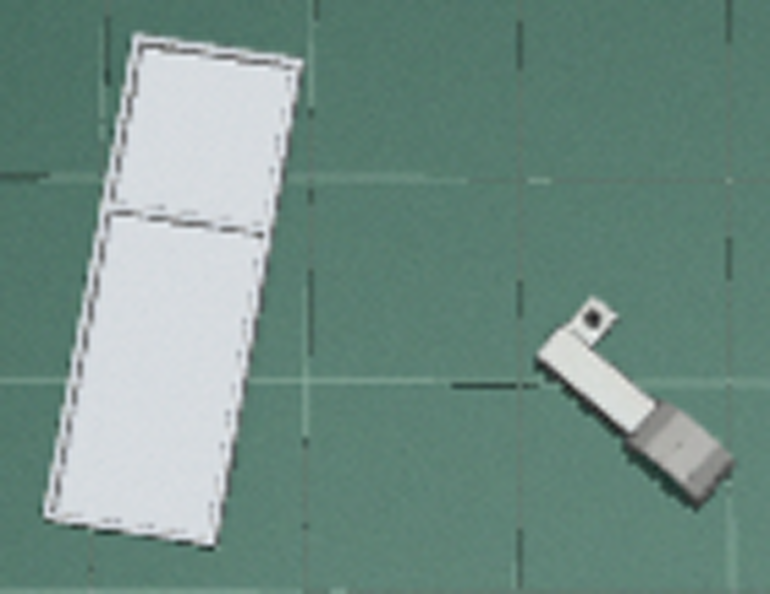

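View pics/zb.png

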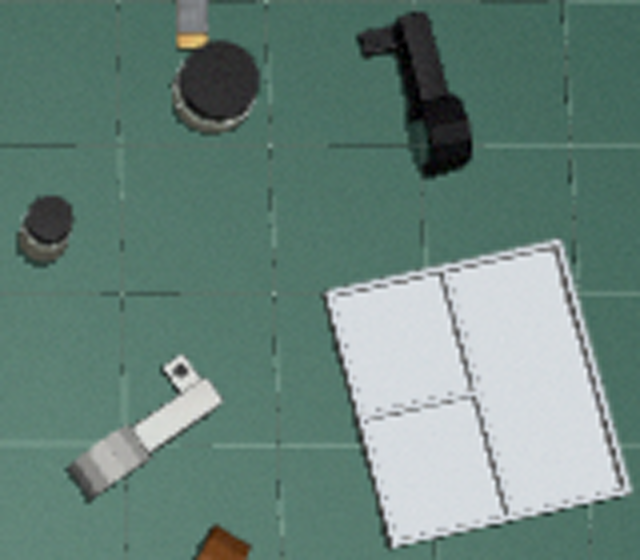

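View pics/zc.png

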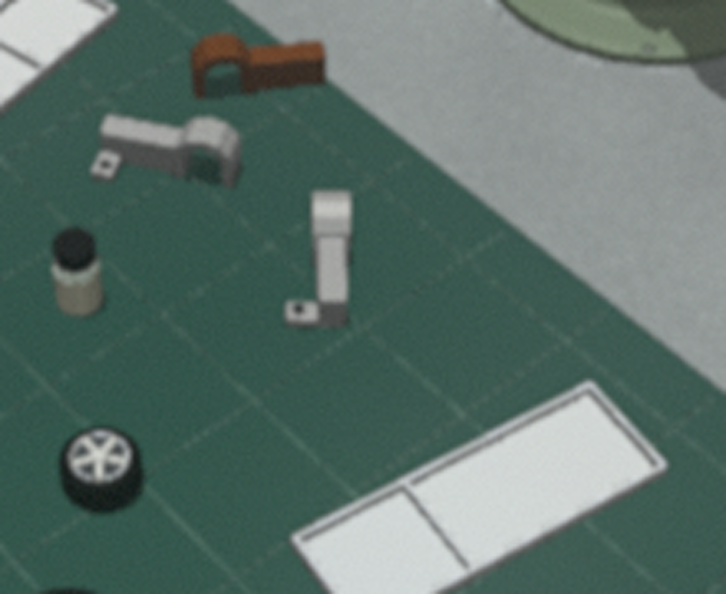

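```bash
python3 - <<'E'
import cv2,numpy as np
t=cv2.imread("pics/top0.png");s=cv2.imread("pics/scene0.png")
def g(im,x,y,w,h,k,n):
    a=cv2.resize(im[y:y+h,x:x+w],None,fx=k,fy=k,interpolation=cv2.INTER_CUBIC)
    st=5
    for i in range(0,w,st):
        X=int((i+.5)*k); cv2.line(a,(X,0),(X,4 if (x+i)%10 else 9),(0,0,255),1)
        if (x+i)%10==0: cv2.putText(a,str(x+i),(X-10,20),0,.4,(0,255,255),1)
    for i in range(0,h,st):
        Y=int((i+.5)*k); cv2.line(a,(0,Y),(4 if (y+i)%10 else 9,Y),(0,0,255),1)
        if (y+i)%10==0: cv2.putText(a,str(y+i),(11,Y+4),0,.4,(0,255,255),1)
    return a
H=np.hstack;V=np.vstack
cv2.imwrite("pics/g1.png",H([g(s,260,180,60,50,6,''),g(s,320,210,40,50,6,'')]))
cv2.imwrite("pics/g2.png",V([H([g(s,180,220,45,40,6,''),g(s,250,225,30,40,6,'')]),g(s,250,280,75,40,6,'')]))
cv2.imwrite("pics/g3.png",g(s,180,130,100,75,7,''))
cv2.imwrite("pics/g4.png",g(s,320,270,130,85,6,''))
cv2.imwrite("pics/g5.png",H([g(t,300,240,50,60,8,''),g(t,360,240,50,60,8,'')]))
E
```

```text
(no output)
```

View pics/g1.png

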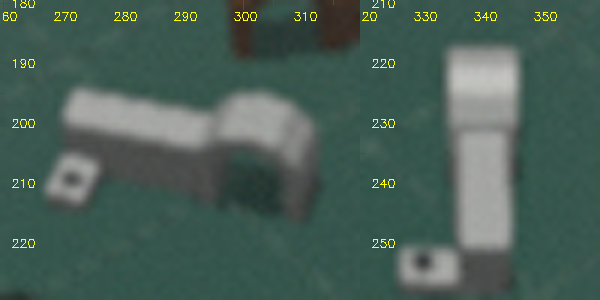

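View pics/g2.png

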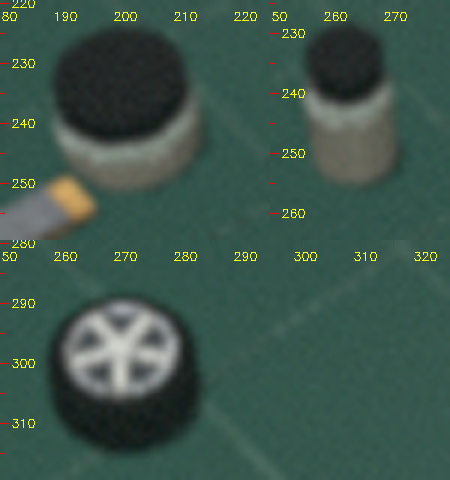

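View pics/g3.png

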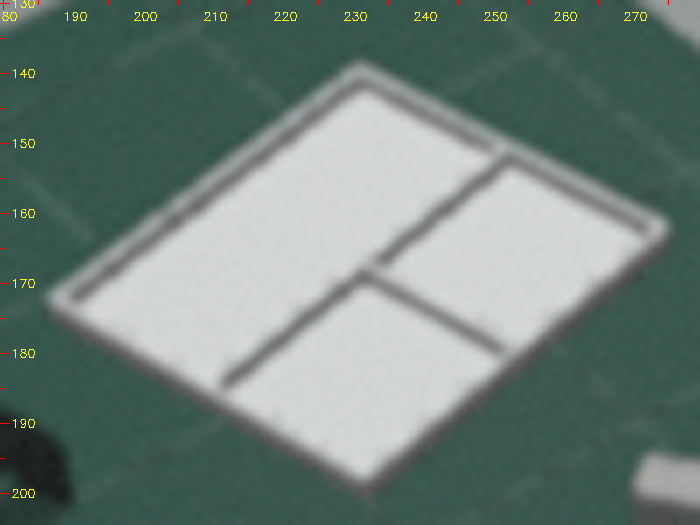

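View pics/g4.png

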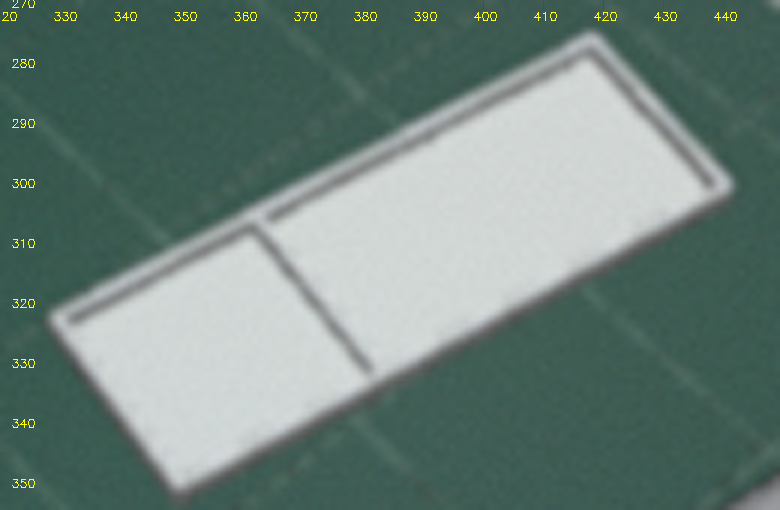

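View pics/g5.png

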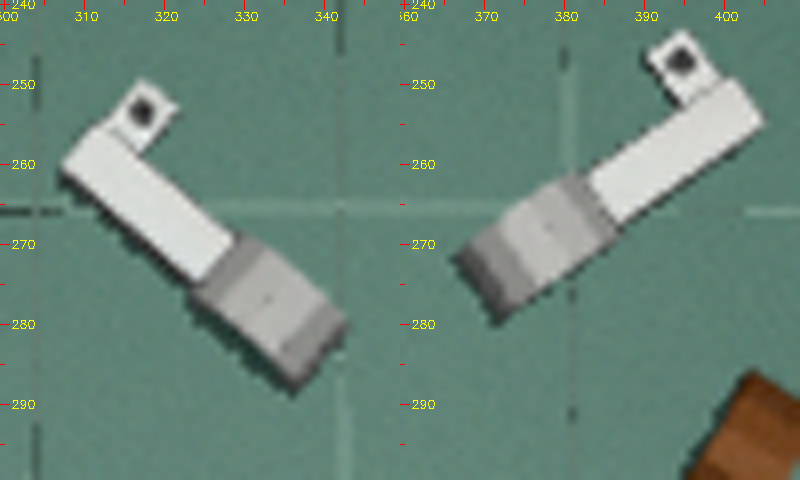

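```bash
cat > h.py <<'E'
import numpy as np,cv2,json
from scipy.spatial.transform import Rotation as Ro
from scipy.optimize import least_squares
from workcell import monitor,cams,bot
def proj(cal,P):
    R=Ro.from_euler('xyz',cal['attitude']).as_matrix()
    p=(np.atleast_2d(P)-cal['origin'])@R
    q=p@cal['mtx'].T
    return q[:,:2]/q[:,2:]
def ray(cal,uv):
    R=Ro.from_euler('xyz',cal['attitude']).as_matrix()
    return R@np.linalg.solve(cal['mtx'],[uv[0],uv[1],1.])
def plane(cal,uv,z):
    d=ray(cal,uv);o=cal['origin'];return o+d*(z-o[2])/d[2]
def tri(cs,uvs):
    A=np.zeros((3,3));b=np.zeros(3)
    for c,u in zip(cs,uvs):
        d=ray(c,u);d/=np.linalg.norm(d);M=np.eye(3)-np.outer(d,d);A+=M;b+=M@c['origin']
    return np.linalg.solve(A,b)
def pose(p,L):  # p=x,y,z,yaw ; L in mm
    c,s=np.cos(p[3]),np.sin(p[3]);L=np.asarray(L,float)/1000
    return np.c_[p[0]+c*L[:,0]-s*L[:,1],p[1]+s*L[:,0]+c*L[:,1],p[2]+L[:,2]]
def fit(obs,p0,fixz=False):
    # obs: list of (cal, Lmm, uv)
    def f(p):
        q=p if not fixz else [p[0],p[1],0,p[2]]
        return np.concatenate([(proj(c,pose(q,L))-np.array(uv)).ravel() for c,L,uv in obs])
    p0=np.array(p0,float)
    if fixz:p0=p0[[0,1,3]]
    r=least_squares(f,p0,loss='soft_l1');return r.x,f(r.x)
def ellipse(mask):
    cs,_=cv2.findContours(mask.astype(np.uint8),cv2.RETR_EXTERNAL,cv2.CHAIN_APPROX_NONE)
    return cv2.fitEllipse(max(cs,key=cv2.contourArea))
E
python3 - <<'E'
from h import *
T=cams.get_calibration('top');S=cams.get_calibration('scene')
np.set_printoptions(precision=4,suppress=True)
zb=lambda u,v:(350+(u+.5)/4-.5,155+(v+.5)/4-.5)
za=lambda u,v:(210+(u+.5)/5.5-.5,195+(v+.5)/5.4-.5)
sq=[(86,80,12),(86,-80,12),(-86,-80,12),(-86,80,12)]
o=[(T,sq,[zb(326,292),zb(560,241),zb(630,491),zb(391,548)]),(S,sq,[(232,198.5),(186.5,172),(231,139),(275,162)])]
def show(n,o,p0):
    p,r=fit(o,p0);q,r2=fit(o,p0,True)
    print(n,p,'deg',np.degrees(p[3]),'rms',np.sqrt((r**2).mean()),'| z=0:',q,np.sqrt((r2**2).mean()))
    for k in o: 
        a,ra=fit([k],p0,True);print('   single',a)
show('sq',o,(.5,-.2,0,0))
ob=[(120,41,12),(120,-41,12),(-120,-41,12),(-120,41,12)]
o=[(T,ob,[za(136,36),za(301,60),za(215,546),za(44,516)]),(S,ob,[(349,350),(328.5,322.5),(418,275),(441.5,300.5)])]
show('ob',o,(.5,.3,0,0))
def W(s):return [(-52,10*s,30),(-52,-10*s,30),(6,10*s,30),(6,-10*s,30),(-52,32*s,10),(-36,32*s,10)]
o=[(T,W(1),[(312,255),(307.5,260.5),(328.5,269),(323,274.5),(317.5,250),(322,253.5)]),
   (S,W(1),[(336,251),(344.5,251),(336,231),(344.5,231),(326.5,256.5),(326.5,250.5)])]
a=plane(T,(312,257),.03);b=plane(T,(337,283),.03);y=np.arctan2(*(b-a)[[1,0]])
show('RIGHT',o,(*((a+b)/2)[:2],0,y))
o=[(T,W(-1),[(401,249.5),(404.5,254.5),(382.5,262),(387,268),(395,243.5),(390.5,246.5)]),
   (S,W(-1),[(270,200),(272.5,195),(293,204),(296,198.5),(267.5,211.5),(274,213)])]
a=plane(T,(402,252),.03);b=plane(T,(368,276),.03);y=np.arctan2(*(b-a)[[1,0]])
show('LEFT',o,(*((a+b)/2)[:2],0,y))
print('tall',tri([T,S],[zb(50,217),(261.5,235)]),'sq',tri([T,S],[zb(221,82),(199.5,233)]),'wheel',tri([T,S],[(310.5,181.5),(270,297.5)]))
for uv,z in((zb(50,217),.062),(zb(221,82),.04),((310.5,181.5),.028)):print(plane(T,uv,z))
for uv,z in(((261.5,235),.062),((199.5,233),.04),((270,297.5),.028)):print(plane(S,uv,z))
E
```

```text
sq [ 0.4845 -0.2802 -0.0036  0.2234] deg 12.798828911734025 rms 0.31150336195694717 | z=0: [ 0.4849 -0.2787  0.2238] 0.5083898891045419
   single [ 0.4836 -0.2789  0.2229]
   single [ 0.4867 -0.2772  0.2237]
ob [ 0.4954  0.311  -0.0037 -0.1534] deg -8.78740550536077 rms 0.45915302948616116 | z=0: [ 0.496   0.3115 -0.1536] 0.6303601674378373
   single [ 0.4947  0.3111 -0.1541]
   single [ 0.4975  0.3122 -0.152 ]
RIGHT [ 0.4333  0.0953 -0.0025 -2.289 ] deg -131.14727782805875 rms 0.4470379121627502 | z=0: [ 0.4337  0.0959 -2.2904] 0.5332979016925282
   single [ 0.4325  0.0958 -2.2925]
   single [ 0.4349  0.0965 -2.2881]
LEFT [ 0.4524 -0.0638 -0.0037  2.1771] deg 124.74080000061444 rms 0.425132763698151 | z=0: [ 0.453  -0.0625  2.1776] 0.6028360627218056
   single [ 0.4518 -0.0631  2.1722]
   single [ 0.4545 -0.061   2.1825]
tall [ 0.5893 -0.0002  0.054 ] sq [ 0.6856 -0.1151  0.0323] wheel [0.6689 0.1326 0.0243]
[0.5873 0.0007 0.062 ]
[ 0.6829 -0.1135  0.04  ]
[0.6681 0.1324 0.028 ]
[0.5933 0.0057 0.062 ]
[ 0.6888 -0.1089  0.04  ]
[0.6701 0.1352 0.028 ]
```

```bash
cat >> h.py <<'E'
def rel(tgt,yaw,st=None):
    """tool-frame shift (mm) and turn to world pos tgt, jaw yaw, straight down"""
    s=st or monitor.observe()
    R0=Ro.from_euler('xyz',s['tool_rot']);R1=Ro.from_euler('xyz',[-np.pi/2,0,yaw])
    # world: y-down form
    t=R0.inv().apply(np.array(tgt)-s['position'])*1000
    dy=(yaw-s['tool_rot'][2])
    rv=R0.inv()*R1
    v=rv.as_rotvec()
    if dy*-v[1]<0 : v=v/np.linalg.norm(v)*(np.linalg.norm(v)-2*np.pi)
    print('turn',np.round(v,3),'shift',np.round(t,1),'| now',np.round(s['position'],4),np.round(s['tool_rot'],4),'q7',round(s['qpos'][6],2),'t',round(s['clock'],2),'w',round(s['grip_width'],4))
E
python3 - <<'E'
from h import *
rel((.42,.28,.25),.9);rel((.47,0,.25),.606)
E
```

```text
turn [ 0.     0.413 -0.001] shift [-247.    -7.9 -334.7] | now [0.1593 0.6041 0.2419] [-1.5708e+00  8.0000e-04  1.3130e+00] q7 -0.11 t 0.15 w 0.0853
turn [ 0.     0.707 -0.001] shift [-505.    -7.7 -454.4] | now [0.1593 0.6041 0.2419] [-1.5708e+00  8.0000e-04  1.3130e+00] q7 -0.11 t 0.15 w 0.0853
```

Request:
send_rows(
  series="0 0.413 0 -247 -8 -335 1; 0 0.413 0 -247 -8 -335 1; 0 0.413 0 -247 -8 -335 1; 0 0.413 0 -247 -8 -335 1; 0 0.413 0 -247 -8 -335 1; 0 0.413 0 -247 -8 -335 1; 0 0.413 0 -247 -8 -335 1; 0 0.413 0 -247 -8 -335 1; 0 0.413 0 -247 -8 -335 1; 0 0.413 0 -247 -8 -335 1; 0 0.707 0 -505 -8 -454 1; 0 0.707 0 -505 -8 -454 1; 0 0.707 0 -505 -8 -454 1; 0 0.707 0 -505 -8 -454 1; 0 0.707 0 -505 -8 -454 1; 0 0.707 0 -505 -8 -454 1; 0 0.707 0 -505 -8 -454 1; 0 0.707 0 -505 -8 -454 1; 0 0.707 0 -505 -8 -454 1; 0 0.707 0 -505 -8 -454 1",
)

```text
clock: 1.82
position: [0.4695, 0.0006, 0.2502]
tool_rot: [-1.57, 0.0, 0.606]
force: [0.6, 1.0, 0.8]
grip_width: 0.0853
```

```bash
cat >> h.py <<'E'
def snap(n):
    c=cams.get_calibration('wrist');im=cams.grab_frame('wrist')[:,:,::-1].copy()
    cv2.imwrite(f'pics/{n}.png',im)
    json.dump({k:np.asarray(v).tolist() for k,v in c.items()},open(f'pics/{n}.json','w'))
    return c,im
def cal(n): return {k:np.array(v) for k,v in json.load(open(f'pics/{n}.json')).items()}
E
python3 - <<'E'
from h import *
snap('w1'); rel((.47,0,.25),.606)
E
```

```text
turn [-0.     0.001 -0.   ] shift [-0.2  0.2 -1.2] | now [0.4695 0.0011 0.2502] [-1.5705e+00  1.0000e-04  6.0700e-01] q7 0.61 t 1.87 w 0.0858
```

View pics/w1.png

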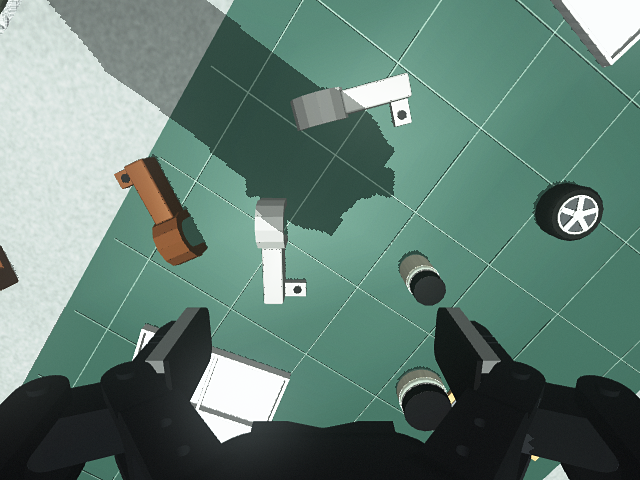

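```bash
cat >> h.py <<'E'
def ov(n,items,out,crop,k):
    c=cal(n);im=cv2.imread(f'pics/{n}.png');x,y,w,h=crop
    a=cv2.resize(im[y:y+h,x:x+w],None,fx=k,fy=k,interpolation=cv2.INTER_CUBIC)
    for p,L,col in items:
        uv=((proj(c,pose(p,L))-[x,y]+.5)*k).astype(int)
        cv2.polylines(a,[uv],True,col,1)
    st=10
    for i in range(0,w,st):
        X=int((i+.5)*k);cv2.line(a,(X,0),(X,5),(0,0,255),1)
        if i%20==0:cv2.putText(a,str(x+i),(X-10,16),0,.4,(0,255,255),1)
    for i in range(0,h,st):
        Y=int((i+.5)*k);cv2.line(a,(0,Y),(5,Y),(0,0,255),1)
        if i%20==0:cv2.putText(a,str(y+i),(8,Y+4),0,.4,(0,255,255),1)
    cv2.imwrite(f'pics/{out}.png',a)
def wing(s,p,col):
    return [(p,[(-52,10*s,30),(-52,-10*s,30),(6,-10*s,30),(6,10*s,30)],col),(p,[(-52,32*s,10),(-36,32*s,10),(-36,10*s,10),(-52,10*s,10)],col)]
def circ(x,y,z,r,col):
    t=np.linspace(0,2*np.pi,40);return ((x,y,z,0),np.c_[r*np.cos(t),r*np.sin(t),0*t],col)
E
python3 - <<'E'
from h import *
I=wing(1,(.4335,.0956,0,-2.29),(0,0,255))+wing(-1,(.453,-.063,0,2.176),(255,0,0))
I+=[circ(.5885,.0005,.062,15,(0,0,255)),circ(.685,-.114,.04,26,(0,0,255)),circ(.6685,.1328,.028,27,(0,0,255))]
ov('w1',I,'o1',(230,60,200,150),4);ov('w1',I,'o2',(230,190,200,130),4);ov('w1',I,'o3',(390,170,220,260),2.3)
E
```

```text
(no output)
```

View pics/o1.png

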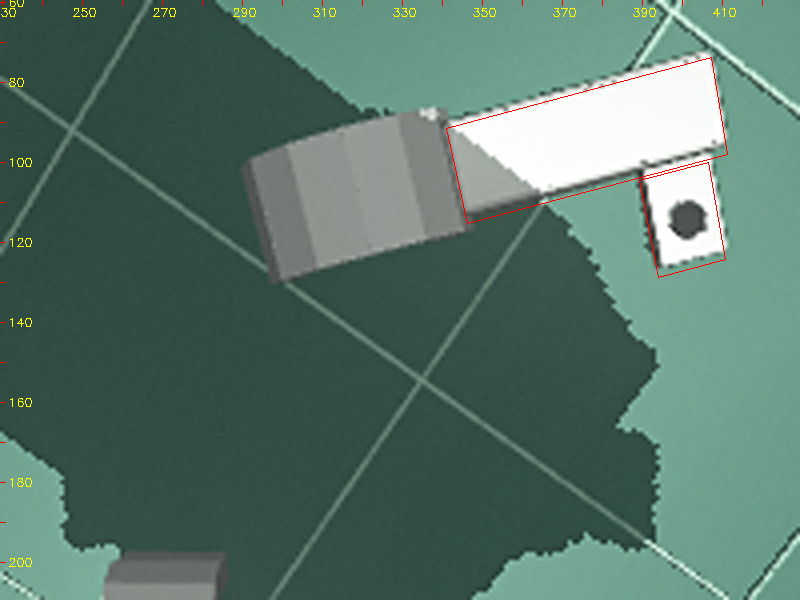

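View pics/o2.png

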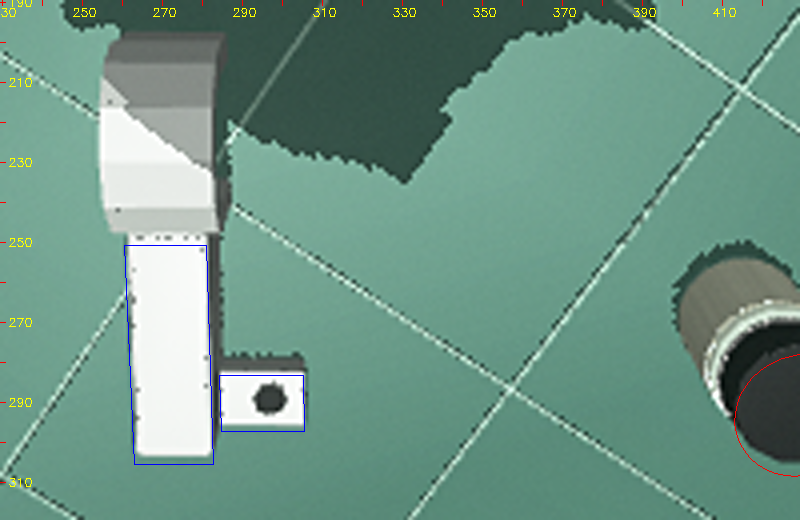

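View pics/o3.png

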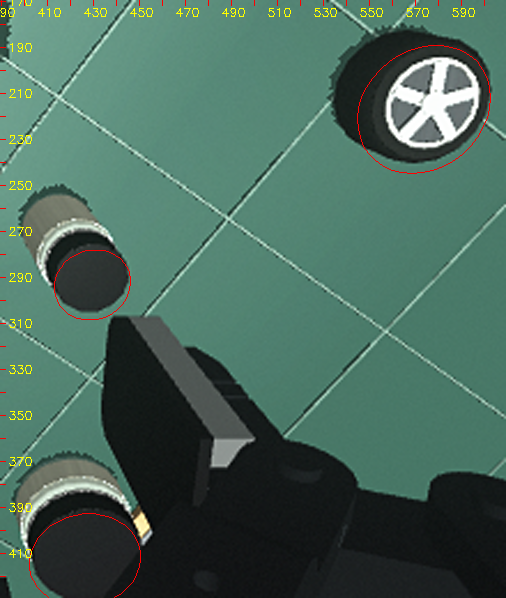

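```bash
python3 - <<'E'
from h import *
np.set_printoptions(precision=4,suppress=True)
T=cams.get_calibration('top');S=cams.get_calibration('scene');C=cal('w1')
def W(s):return [(-52,10*s,30),(-52,-10*s,30),(6,10*s,30),(6,-10*s,30),(-52,32*s,10),(-36,32*s,10)]
def show(n,o,p0):
    p,r=fit(o,p0);print(n,p,np.sqrt((r**2).mean()))
    q,r=fit(o[2:],p0,True);print('  wrist z0',q,np.sqrt((r**2).mean()))
    q,r=fit(o[2:],p0);print('  wrist free',q,np.sqrt((r**2).mean()))
show('R',[(T,W(1),[(312,255),(307.5,260.5),(328.5,269),(323,274.5),(317.5,250),(322,253.5)]),
   (S,W(1),[(336,251),(344.5,251),(336,231),(344.5,231),(326.5,256.5),(326.5,250.5)]),
   (C,W(1),[(410.5,96.5),(406,73),(346,113),(341.5,90.5),(410.5,120.5),(394,125.5)])],(.4335,.0956,0,-2.29))
show('L',[(T,W(-1),[(401,249.5),(404.5,254.5),(382.5,262),(387,268),(395,243.5),(390.5,246.5)]),
   (S,W(-1),[(270,200),(272.5,195),(293,204),(296,198.5),(267.5,211.5),(274,213)]),
   (C,W(-1),[(282.5,303),(264,302.5),(282,248),(261.5,248),(305.5,296),(305.5,282.5)])],(.453,-.063,0,2.176))
zb=lambda u,v:(350+(u+.5)/4-.5,155+(v+.5)/4-.5)
for n,a,b,c,z in (('tall',zb(50,217),(261.5,235),(429,290),.062),('squat',zb(221,82),(199.5,233),(426.5,407),.04),('wheel',(310.5,181.5),(270,297.5),(577.5,213.5),.028)):
    print(n,tri([T,S,C],[a,b,c]),tri([T,C],[a,c]),plane(C,c,z))
E
```

```text
R [ 0.4327  0.0964 -0.0021 -2.2836] 0.7472614251136175
  wrist z0 [ 0.4323  0.0964 -2.2771] 0.9323279299029694
  wrist free [ 0.4332  0.098  -0.0102 -2.2778] 0.5976012517554179
L [ 0.4528 -0.0622 -0.0038  2.1602] 0.5347767704114491
  wrist z0 [ 0.4523 -0.0602  2.1554] 0.46778175053380067
  wrist free [ 0.4524 -0.0608 -0.0014  2.1561] 0.4579070132100597
tall [0.5895 0.0005 0.0545] [0.5894 0.0007 0.054 ] [0.5857 0.0029 0.062 ]
squat [ 0.6858 -0.1138  0.0322] [ 0.687 -0.114  0.029] [ 0.6798 -0.1075  0.04  ]
wheel [0.6689 0.1349 0.0275] [0.6651 0.1342 0.035 ] [0.6685 0.1376 0.028 ]
```

```bash
python3 - <<'E'
from h import *
rel((.4603,-.0727,.09),.587);rel((.4603,-.0727,.022),.587)
E
```

```text
turn [-0.    0.02 -0.  ] shift [-49.6 160.2 -55.4] | now [0.4695 0.0011 0.2502] [-1.5705e+00  1.0000e-04  6.0700e-01] q7 0.61 t 1.87 w 0.0858
turn [-0.    0.02 -0.  ] shift [-49.6 228.2 -55.4] | now [0.4695 0.0011 0.2502] [-1.5705e+00  1.0000e-04  6.0700e-01] q7 0.61 t 1.87 w 0.0858
```

Request:
send_rows(
  series="0 0.02 0 -49 40 -56 0.55; 0 0.02 0 -49 80 -56 0.55; 0 0.02 0 -49 110 -56 0.55; 0 0.02 0 -49 130 -56 0.55; 0 0.02 0 -49 140 -56 0.55; 0 0.02 0 -49 140 -56 0.55; 0 0.02 0 -49 140 -56 0.55",
  force=30,
)

```text
clock: 2.45
position: [0.4617, -0.0728, 0.1111]
tool_rot: [-1.571, -0.0, 0.587]
force: [0.6, -0.1, 0.7]
grip_width: 0.0469
```

```bash
python3 - <<'E'
from h import *
snap('w2'); rel((.4603,-.0727,.022),.587)
I=wing(-1,(.4525,-.061,0,2.158),(255,0,0))
ov('w2',I,'o4',(0,0,640,480),1.2)
E
```

```text
turn [0.001 0.    0.001] shift [-1.6 89.8  1.2] | now [ 0.4622 -0.0728  0.1118] [-1.5715e+00 -1.5000e-03  5.8720e-01] q7 0.88 t 2.5 w 0.0471
```

View pics/o4.png

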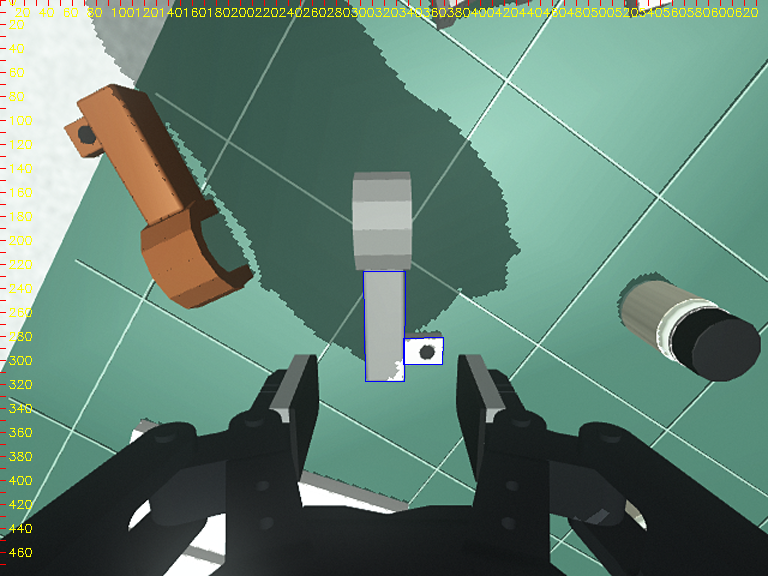

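Request:
send_rows(
  series="0 0 0 -1 35 1 0.55; 0 0 0 -1 65 1 0.55; 0 0 0 -1 85 1 0.55; 0 0 0 -1 90 1 0.55; 0 0 0 -1 90 1 0.55; 0 0 0 -1 90 1 0.55; 0 0 0 -1 90 1 0; 0 0 0 -1 90 1 0; 0 0 0 -1 90 1 0; 0 0 0 -1 90 1 0; 0 0 0 -1 90 1 0; 0 0 0 -1 90 1 0",
  force=30,
)

```text
clock: 3.5
position: [0.4607, -0.0733, 0.0217]
tool_rot: [-1.572, -0.002, 0.586]
force: [-1.6, 1.4, 18.9]
grip_width: 0.0197
```

```bash
python3 - <<'E'
from h import *
snap('w3'); 
tp=.2236;c,s=np.cos(tp),np.sin(tp)
def sq(x,y):return .4849+c*x-s*y,-.2787+s*x+c*y
# wing origin target: local (0,-.033) ; wing +x along tray +x ; grasp at x=-14 
print(sq(-.014,-.033),sq(.042,.039),sq(-.042,.039))
g=sq(-.014,-.033)
rel((.46,-.073,.12),.587);rel((*g,.12),tp-np.pi/2)
E
```

```text
(np.float64(0.47856599025399243), np.float64(-0.3139828615695706)) (np.float64(0.5172065151690298), np.float64(-0.2313577453258377)) (np.float64(0.43529765312066054), np.float64(-0.24998402562924799))
turn [ 0.001 -0.001  0.002] shift [ -0.2 -98.3   0.5] | now [ 0.4607 -0.0733  0.0217] [-1.5719 -0.0019  0.5864] q7 0.95 t 3.55 w 0.0197
turn [-1.000e-03  1.934e+00  2.000e-03] shift [-118.1  -98.3 -210.5] | now [ 0.4607 -0.0733  0.0217] [-1.5719 -0.0019  0.5864] q7 0.95 t 3.55 w 0.0197
```

View pics/w3.png

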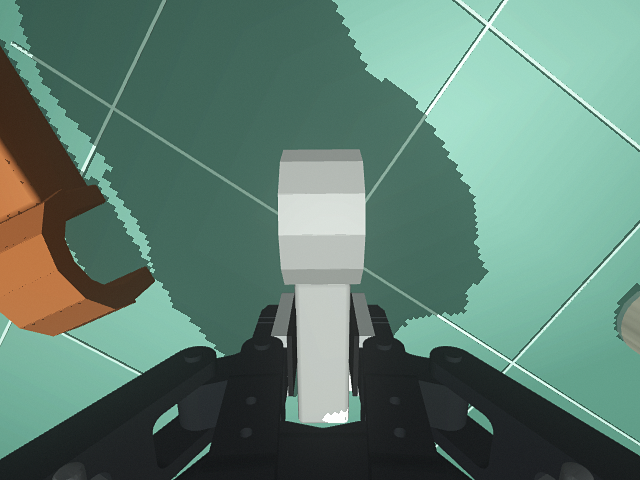

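Request:
send_rows(
  series="0 0 0 0 -15 0 0; 0 0 0 0 -45 0 0; 0 0 0 0 -85 0 0; 0 0 0 0 -98 0 0; 0 0.12 0 -5 -98 -10 0; 0 0.24 0 -12 -98 -30 0; 0 0.36 0 -20 -98 -60 0; 0 0.48 0 -35 -98 -90 0; 0 0.6 0 -50 -98 -120 0; 0 0.72 0 -80 -98 -150 0; 0 0.84 0 -100 -98 -180 0; 0 0.96 0 -118 -98 -210 0;  0 1.08 0 -118 -98 -210 0; 0 1.2 0 -118 -98 -210 0; 0 1.32 0 -118 -98 -210 0; 0 1.44 0 -118 -98 -210 0; 0 1.56 0 -118 -98 -210 0; 0 1.68 0 -118 -98 -210 0; 0 1.8 0 -118 -98 -210 0; 0 1.92 0 -118 -98 -210 0",
)

```text
clock: 5.22
position: [0.4779, -0.3133, 0.1191]
tool_rot: [-1.57, 0.0, -1.34]
force: [0.6, -0.1, 0.2]
grip_width: 0.0193
```

```bash
python3 - <<'E'
from h import *
snap('w4');im=cams.grab_frame('scene')[:,:,::-1]
cv2.imwrite('pics/s4.png',cv2.resize(im[100:260,150:350],None,fx=3.6,fy=3.6,interpolation=cv2.INTER_CUBIC))
rel((.4786,-.314,.12),.2236-np.pi/2)
E
```

```text
turn [-0.     0.011  0.   ] shift [ 0.9 -1.2  0.5] | now [ 0.4779 -0.3132  0.1188] [-1.5705e+00 -1.0000e-04 -1.3362e+00] q7 -0.19 t 5.32 w 0.0195
```

View pics/s4.png

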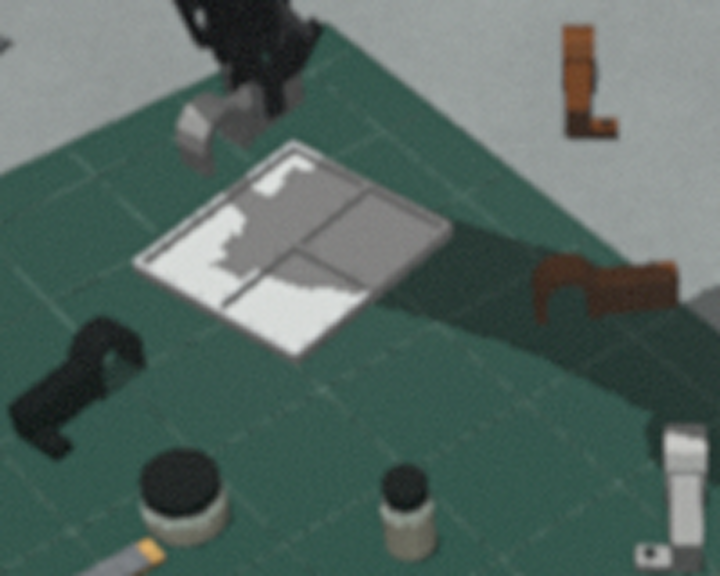

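View pics/w4.png

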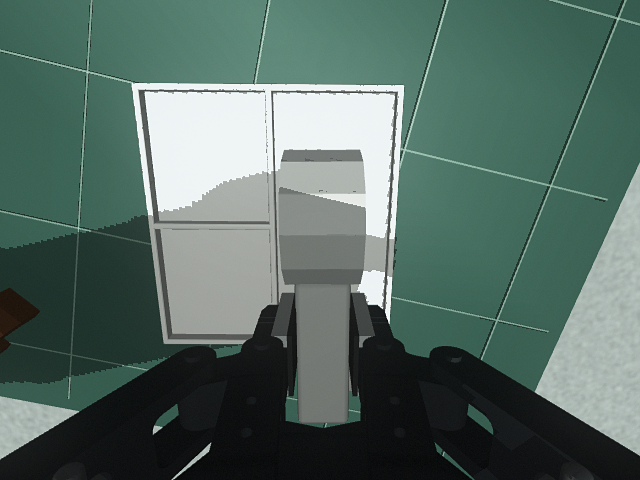

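```bash
python3 - <<'E'
from h import *
S=cams.get_calibration('scene');s=monitor.observe();p=s['position']
yw=.2236
n=np.array([-np.sin(yw),np.cos(yw),0]);x=np.array([np.cos(yw),np.sin(yw),0])
for side in(.012,.02):
  for d in (0,.011,.016,.022):
    q=[(proj(S,p+n*side+x*e-[0,0,d])[0]-[150,100]+.5)*3.6 for e in(-.011,.011)]
    print(side,d,np.round(q,0).tolist())
# wing bottom near lower edge at tail and hoop
for a in(-38,8,66): print(a,np.round((proj(S,p+x*a/1000+n*.010-[0,0,.022])[0]-[150,100]+.5)*3.6))
im=cams.grab_frame('scene')[:,:,::-1]
cv2.imwrite('pics/s5.png',cv2.resize(im[95:155,190:245],None,fx=10,fy=10,interpolation=cv2.INTER_CUBIC))
# reproject tray in wrist w4
C=cal('w4')
sqq=[(86,80,12),(86,-80,12),(-86,-80,12),(-86,80,12)]
print(proj(C,pose((.4849,-.2787,0,.2236),sqq)))
E
```

```text
0.012 0 [[282.0, 97.0], [260.0, 112.0]]
0.012 0.011 [[284.0, 109.0], [262.0, 125.0]]
0.012 0.016 [[284.0, 115.0], [263.0, 130.0]]
0.012 0.022 [[285.0, 121.0], [264.0, 137.0]]
0.02 0 [[290.0, 101.0], [269.0, 117.0]]
0.02 0.011 [[292.0, 113.0], [271.0, 129.0]]
0.02 0.016 [[293.0, 119.0], [272.0, 135.0]]
0.02 0.022 [[294.0, 126.0], [273.0, 141.0]]
-38 [309. 101.]
8 [265. 134.]
66 [208. 176.]
[[131.73259351  80.28324626]
 [406.85532399  82.36934994]
 [390.0549078  344.52617817]
 [164.06988367 342.9392619 ]]
```

View pics/s5.png

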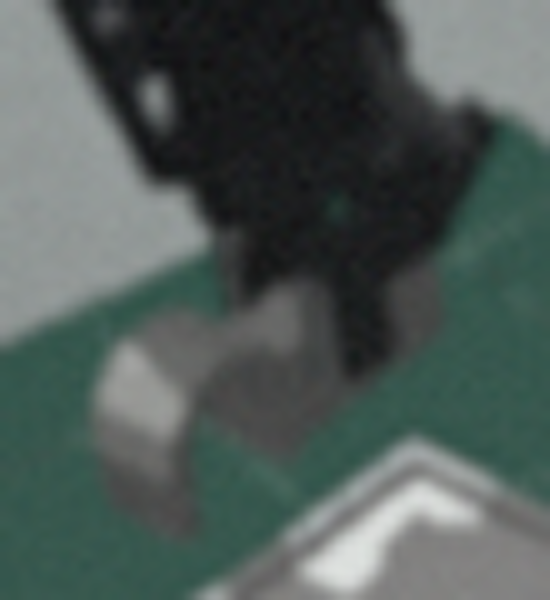

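Request:
send_rows(
  series="0 0.011 0 1 30 0 0; 0 0.011 0 1 60 0 0; 0 0.011 0 1 80 0 0; 0 0.011 0 1 88 0 0; 0 0.011 0 1 90 0 0; 0 0.011 0 1 91 0 0; 0 0.011 0 1 91 0 0; 0 0.011 0 1 91 0 0",
)

```text
clock: 6.03
position: [0.4784, -0.3149, 0.0285]
tool_rot: [-1.57, -0.001, -1.344]
force: [-0.1, -0.7, -0.0]
grip_width: 0.0195
```

Request:
send_rows(
  series="0 0 0 0 1 0 0; 0 0 0 0 2 0 0; 0 0 0 0 2 0 0; 0 0 0 0 2 0 0",
)

```text
clock: 6.37
position: [0.4783, -0.3147, 0.0258]
tool_rot: [-1.57, -0.0, -1.345]
force: [0.4, 1.1, 6.2]
grip_width: 0.0194
```

Request:
send_rows(
  series="0 0 0 0 0 0 0.4; 0 0 0 0 0 0 0.4; 0 0 0 0 0 0 0.4; 0 0 0 0 0 0 0.4; 0 0 0 0 -15 0 0.4; 0 0 0 0 -45 0 0.4; 0 0 0 0 -85 0 0.5; 0 0 0 0 -125 0 0.8; 0 0 0 0 -165 0 1; 0 0 0 0 -180 0 1; 0 0 0 0 -180 0 1",
)

```text
clock: 7.28
position: [0.4787, -0.3156, 0.21]
tool_rot: [-1.566, -0.003, -1.346]
force: [0.2, -0.2, -1.0]
grip_width: 0.0849
```

```bash
python3 - <<'E'
from h import *
snap('w5')
# wheel: jaw along tray x at place
for y in (.2236,.2236-np.pi/2): rel((.668,.135,.17),y)
I=wing(-1,(*( .4849+np.sin(.2236)*.033,-.2787-np.cos(.2236)*.033),.004,.2236),(255,0,0))+[((.4849,-.2787,0,.2236),[(86,80,12),(86,-80,12),(-86,-80,12),(-86,80,12)],(0,0,255))]
ov('w5',I,'o5',(100,50,400,350),1.6)
E
```

```text
turn [-1.000e-03 -1.569e+00  3.000e-03] shift [-396.    38.   285.4] | now [ 0.4783 -0.3148  0.2078] [-1.568  -0.0016 -1.3451] q7 -0.28 t 7.33 w 0.0854
turn [-0.003  0.002  0.002] shift [-396.    38.   285.4] | now [ 0.4783 -0.3148  0.2078] [-1.568  -0.0016 -1.3451] q7 -0.28 t 7.33 w 0.0854
```

View pics/o5.png

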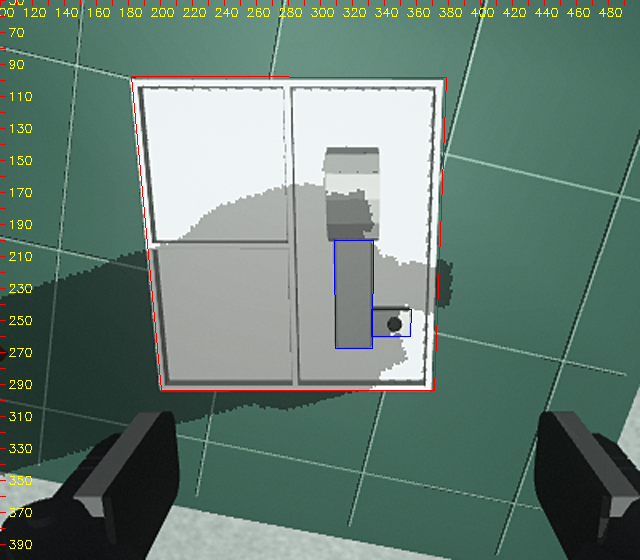

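Request:
send_rows(
  series="0 -0.12 0 -35 38 25 1; 0 -0.24 0 -70 38 50 1; 0 -0.36 0 -100 38 75 1; 0 -0.48 0 -130 38 95 1; 0 -0.6 0 -165 38 120 1; 0 -0.72 0 -195 38 140 1; 0 -0.84 0 -230 38 165 1; 0 -0.96 0 -260 38 185 1; 0 -1.08 0 -290 38 210 1; 0 -1.2 0 -325 38 235 1; 0 -1.32 0 -355 38 255 1; 0 -1.44 0 -380 38 275 1; 0 -1.569 0 -396 38 285 1; 0 -1.569 0 -396 38 285 1; 0 -1.569 0 -396 38 285 1; 0 -1.569 0 -396 38 285 1",
)

```text
clock: 8.67
position: [0.6665, 0.1339, 0.1669]
tool_rot: [-1.572, 0.001, 0.221]
force: [-1.0, -0.7, -0.5]
grip_width: 0.0855
```

```bash
python3 - <<'E'
from h import *
snap('w6');rel((.668,.135,.022),.2236)
I=[circ(.668,.135,.028,27,(0,0,255))]
ov('w6',I,'o6',(150,50,400,350),1.6)
E
```

```text
turn [ 0.001 -0.003 -0.001] shift [  1.8 145.1   1.1] | now [0.6666 0.1336 0.1671] [-1.5716e+00  1.0000e-03  2.2070e-01] q7 0.24 t 8.72 w 0.0852
```

View pics/o6.png

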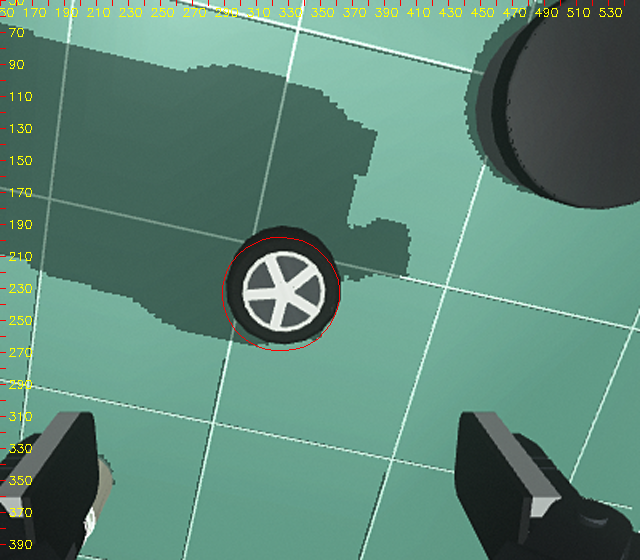

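```bash
python3 - <<'E'
from h import *
p=plane(cal('w6'),(327,231.5),.028);print(p);rel((p[0],p[1],.022),.2236)
E
```

```text
[0.66892199 0.13735577 0.028     ]
turn [ 0.001 -0.003 -0.001] shift [  3.2 145.1   3.2] | now [0.6666 0.1336 0.1671] [-1.5716e+00  1.0000e-03  2.2070e-01] q7 0.24 t 8.72 w 0.0852
```

Request:
send_rows(
  series="0 0 0 3 40 3 1; 0 0 0 3 80 3 1; 0 0 0 3 115 3 1; 0 0 0 3 135 3 1; 0 0 0 3 145 3 1; 0 0 0 3 147 3 1; 0 0 0 3 147 3 1; 0 0 0 3 147 3 1; 0 0 0 3 147 3 0; 0 0 0 3 147 3 0; 0 0 0 3 147 3 0; 0 0 0 3 147 3 0; 0 0 0 3 147 3 0",
  force=30,
)

```text
clock: 9.8
position: [0.6698, 0.139, 0.0216]
tool_rot: [-1.571, -0.001, 0.224]
force: [-3.0, -0.2, 12.0]
grip_width: 0.0526
```

```bash
python3 - <<'E'
from h import *
snap('w7');rel((.5172,-.2314,.11),.2236)
E
```

```text
turn [-0.     0.     0.001] shift [-230.9  -88.8 -327.2] | now [0.6697 0.139  0.0216] [-1.5705e+00 -1.3000e-03  2.2400e-01] q7 0.3 t 9.85 w 0.0525
```

View pics/w7.png

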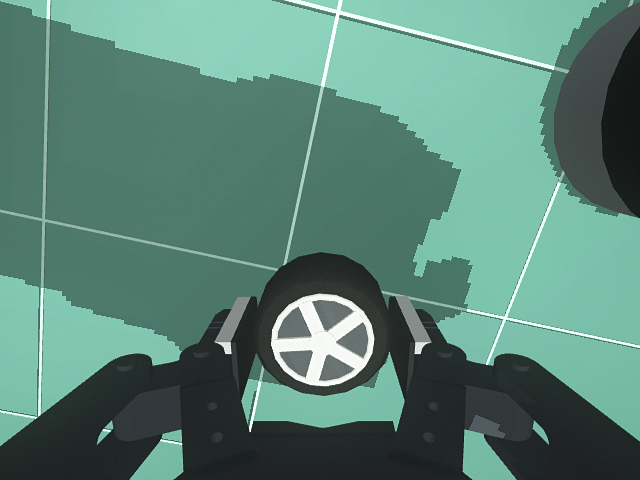

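Request:
send_rows(
  series="0 0 0 0 -25 0 0; 0 0 0 0 -65 0 0; 0 0 0 0 -100 0 0; 0 0 0 -15 -108 -25 0; 0 0 0 -38 -108 -55 0; 0 0 0 -60 -108 -85 0; 0 0 0 -82 -108 -118 0; 0 0 0 -105 -108 -150 0; 0 0 0 -128 -108 -182 0; 0 0 0 -150 -108 -214 0; 0 0 0 -172 -108 -246 0; 0 0 0 -195 -108 -277 0; 0 0 0 -213 -108 -303 0; 0 0 0 -225 -108 -319 0; 0 0 0 -231 -108 -327 0; 0 0 0 -231 -108 -327 0; 0 0 0 -231 -108 -327 0",
)

```text
clock: 11.27
position: [0.517, -0.2309, 0.1285]
tool_rot: [-1.57, -0.001, 0.224]
force: [-0.0, 0.3, -0.7]
grip_width: 0.0525
```

```bash
python3 - <<'E'
from h import *
snap('w8');rel((.5172,-.2314,.0265),.2236)
E
```

```text
turn [-0.     0.001  0.001] shift [ -0.5 101.9  -1.2] | now [ 0.5173 -0.2302  0.1284] [-1.5704e+00 -6.0000e-04  2.2510e-01] q7 0.88 t 11.32 w 0.0528
```

View pics/w8.png

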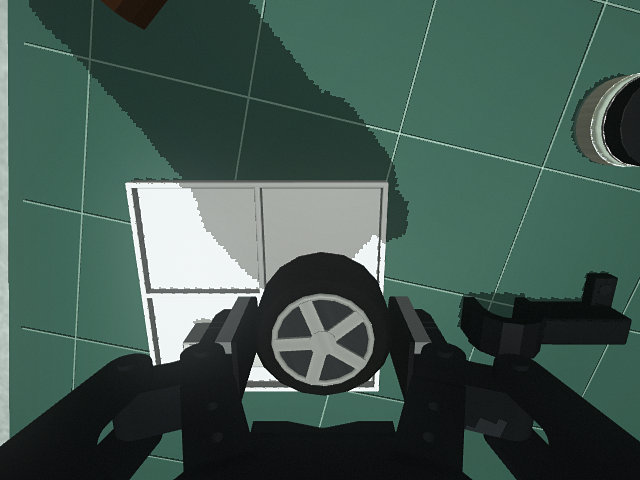

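```bash
python3 - <<'E'
from h import *
T=cams.get_calibration('top')
p=plane(cal('w7'),(323,338.5),.028);print(p,'tcp .6697 .139')
print(plane(T,(462,196),.03),plane(T,(452,196),.03), 'hoop ends')
E
```

```text
[0.67021861 0.13804901 0.028     ] tcp .6697 .139
[ 0.63001344 -0.26276523  0.03      ] [ 0.62991628 -0.23666577  0.03      ] hoop ends
```

Request:
send_rows(
  series="0 0 0 0 35 -1 0; 0 0 0 0 70 -1 0; 0 0 0 0 90 -1 0; 0 0 0 0 98 -1 0; 0 0 0 0 101 -1 0; 0 0 0 0 102 -1 0; 0 0 0 0 103 -1 0; 0 0 0 0 103 -1 0; 0 0 0 0 103 -1 0",
)

```text
clock: 12.07
position: [0.5175, -0.2324, 0.0263]
tool_rot: [-1.572, -0.001, 0.224]
force: [-0.0, 0.5, -0.7]
grip_width: 0.0525
```

Request:
send_rows(
  series="0 0 0 0 1 0 0; 0 0 0 0 1 0 0; 0 0 0 0 1 0 0.82; 0 0 0 0 1 0 0.82; 0 0 0 0 1 0 0.82; 0 0 0 0 1 0 0.82; 0 0 0 0 1 0 0.82; 0 0 0 0 -20 0 0.82; 0 0 0 0 -60 0 0.82; 0 0 0 0 -100 0 0.82; 0 0 0 0 -140 0 0.82; 0 0 0 0 -160 0 0.82; 0 0 0 0 -160 0 0.82; 0 0 0 0 -160 0 0.82",
)

```text
clock: 13.23
position: [0.5173, -0.2323, 0.1863]
tool_rot: [-1.572, -0.002, 0.224]
force: [-0.0, 0.3, -0.2]
grip_width: 0.0699
```

```bash
python3 - <<'E'
from h import *
snap('w9');rel((.588,.001,.2),.2236)
E
```

```text
turn [-0.     0.001  0.   ] shift [121.2 -14.8 211.4] | now [ 0.5168 -0.2321  0.1851] [-1.5706e+00 -2.0000e-04  2.2430e-01] q7 0.85 t 13.28 w 0.0703
```

View pics/w9.png

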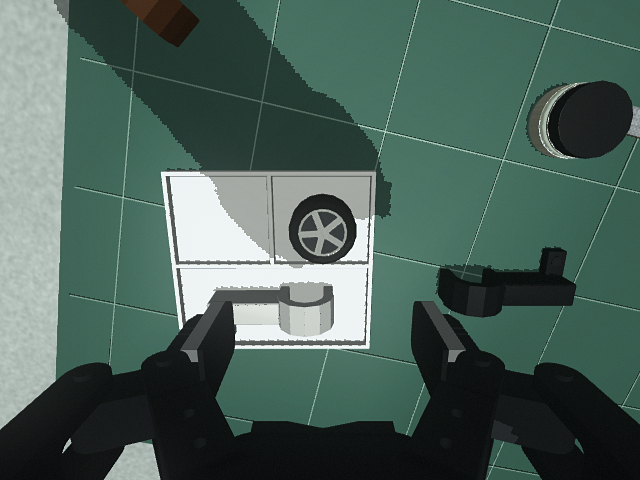

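Request:
send_rows(
  series="0 0 0 18 -8 32 0.82; 0 0 0 37 -15 64 0.82; 0 0 0 55 -15 96 0.82; 0 0 0 74 -15 128 0.8; 0 0 0 92 -15 160 0.8; 0 0 0 108 -15 188 0.8; 0 0 0 118 -15 205 0.8; 0 0 0 121 -15 211 0.8; 0 0 0 121 -15 211 0.8; 0 0 0 121 -15 211 0.8",
)

```text
clock: 14.12
position: [0.5874, -0.0007, 0.1994]
tool_rot: [-1.571, 0.002, 0.224]
force: [-0.2, -1.0, -0.3]
grip_width: 0.0681
```

```bash
python3 - <<'E'
from h import *
snap('w10');rel((.588,.001,.03),.2236)
I=[circ(.588,.001,.062,15,(0,0,255)),circ(.588,.001,.0,16,(255,0,0))]
ov('w10',I,'o10',(200,100,250,220),3)
E
```

```text
turn [ 0.001 -0.001 -0.001] shift [  1.3 169.7   2.3] | now [ 0.5874 -0.0014  0.1997] [-1.5714e+00  1.3000e-03  2.2230e-01] q7 0.42 t 14.17 w 0.0682
```

View pics/o10.png

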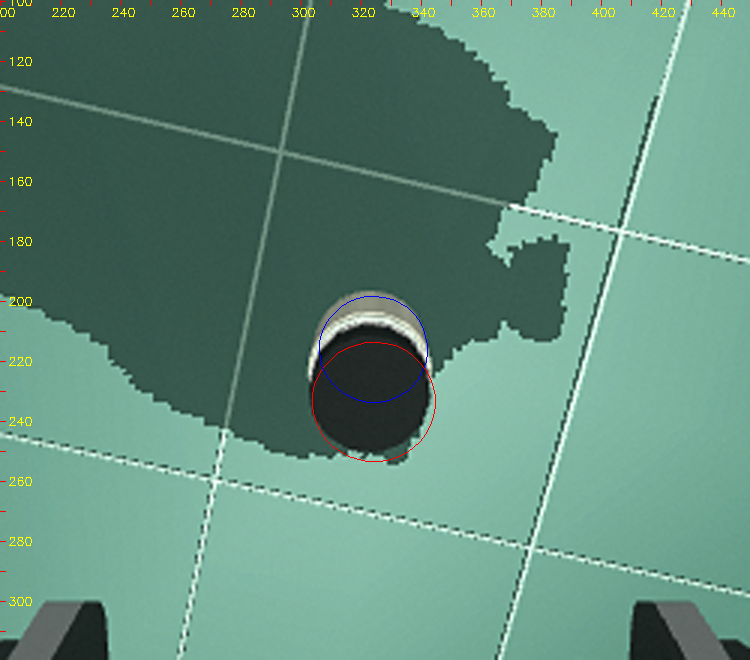

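Request:
send_rows(
  series="0 0 0 1 40 4 0.8; 0 0 0 1 80 4 0.8; 0 0 0 1 120 4 0.8; 0 0 0 1 150 4 0.8; 0 0 0 1 167 4 0.8; 0 0 0 1 171 4 0.8; 0 0 0 1 171 4 0.8; 0 0 0 1 171 4 0.8; 0 0 0 1 171 4 0; 0 0 0 1 171 4 0; 0 0 0 1 171 4 0; 0 0 0 1 171 4 0; 0 0 0 1 171 4 0; 0 0 0 1 171 4 0",
  force=30,
)

```text
clock: 15.33
position: [0.5887, 0.0044, 0.0305]
tool_rot: [-1.571, -0.002, 0.224]
force: [-3.0, 0.7, 11.0]
grip_width: 0.0308
```

```bash
python3 - <<'E'
from h import *
snap('w11');rel((.4353,-.25,.15),.2236)
E
```

```text
turn [0.    0.    0.001] shift [-205.9 -119.8 -214. ] | now [0.5886 0.0045 0.0305] [-1.5708e+00 -1.5000e-03  2.2410e-01] q7 0.52 t 15.38 w 0.0309
```

View pics/w11.png

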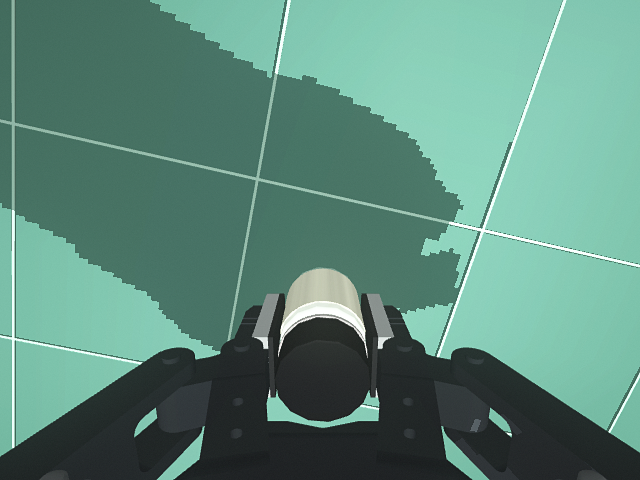

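Request:
send_rows(
  series="0 0 0 0 -20 0 0; 0 0 0 0 -55 0 0; 0 0 0 0 -90 0 0; 0 0 0 0 -110 0 0; 0 0 0 -15 -110 -16 0; 0 0 0 -40 -110 -42 0; 0 0 0 -68 -110 -71 0; 0 0 0 -96 -110 -100 0; 0 0 0 -124 -110 -129 0; 0 0 0 -152 -110 -158 0; 0 0 0 -178 -110 -185 0; 0 0 0 -195 -110 -203 0; 0 0 0 -204 -110 -212 0; 0 0 0 -206 -110 -214 0; 0 0 0 -206 -110 -214 0; 0 0 0 -206 -110 -214 0",
)

```text
clock: 16.72
position: [0.4353, -0.2493, 0.1395]
tool_rot: [-1.571, -0.001, 0.225]
force: [0.0, -0.6, -1.4]
grip_width: 0.0309
```

```bash
python3 - <<'E'
from h import *
snap('w12');rel((.4353,-.25,.035),.2236)
E
```

```text
turn [-0.     0.002  0.   ] shift [ -0.4 104.4  -0.9] | now [ 0.4355 -0.249   0.1394] [-1.5706e+00 -5.0000e-04  2.2550e-01] q7 0.96 t 16.77 w 0.0309
```

View pics/w12.png

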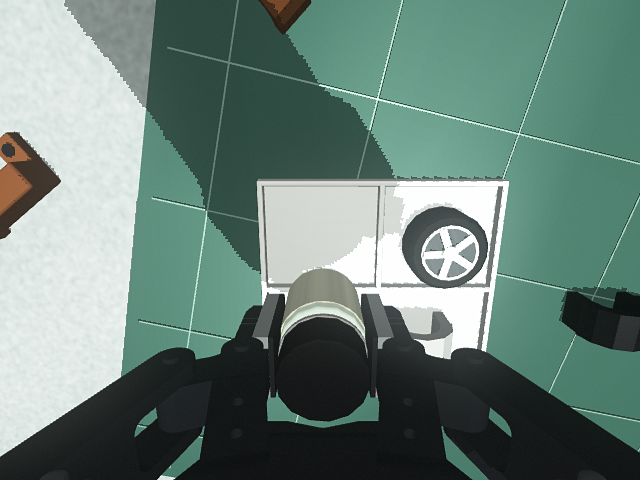

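Request:
send_rows(
  series="0 0 0 0 35 -1 0; 0 0 0 0 70 -1 0; 0 0 0 0 92 -1 0; 0 0 0 0 100 -1 0; 0 0 0 0 103 -1 0; 0 0 0 0 104 -1 0; 0 0 0 0 105 -1 0; 0 0 0 0 105 -1 0; 0 0 0 0 105 -1 0",
)

```text
clock: 17.52
position: [0.4356, -0.2511, 0.0353]
tool_rot: [-1.572, -0.001, 0.224]
force: [0.7, -0.7, -0.2]
grip_width: 0.0306
```

Request:
send_rows(
  series="0 0 0 0 1 0 0; 0 0 0 0 1 0 0; 0 0 0 0 1 0 0.55; 0 0 0 0 1 0 0.55; 0 0 0 0 1 0 0.55; 0 0 0 0 1 0 0.55; 0 0 0 0 -20 0 0.55; 0 0 0 0 -60 0 0.55; 0 0 0 0 -100 0 0.55; 0 0 0 0 -140 0 0.7; 0 0 0 0 -160 0 0.8; 0 0 0 0 -160 0 0.8; 0 0 0 0 -160 0 0.8",
)

```text
clock: 18.6
position: [0.4355, -0.2509, 0.1952]
tool_rot: [-1.572, -0.002, 0.224]
force: [-0.3, 0.7, 0.4]
grip_width: 0.0688
```

```bash
python3 - <<'E'
from h import *
snap('w13')
# right wing
x,y,w=.4327,.0968,-2.281
g=(x-.014*np.cos(w),y-.014*np.sin(w));print(g)
rel((*g,.18),w+np.pi/2)
E
```

```text
(np.float64(0.4418278350169222), np.float64(0.10741520738864054))
turn [-0.     0.935  0.   ] shift [ 86.3  14.2 347.6] | now [ 0.435  -0.2507  0.1942] [-1.5707e+00 -4.0000e-04  2.2440e-01] q7 0.92 t 18.65 w 0.0685
```

View pics/w13.png

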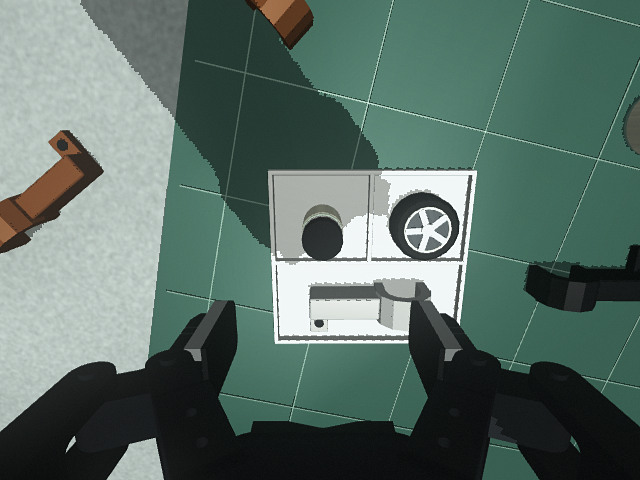

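Request:
send_rows(
  series="0 0.08 0 8 14 32 0.7; 0 0.18 0 16 14 64 0.6; 0 0.28 0 24 14 96 0.55; 0 0.38 0 32 14 128 0.55; 0 0.48 0 40 14 160 0.55; 0 0.58 0 48 14 192 0.55; 0 0.68 0 56 14 226 0.55; 0 0.78 0 64 14 260 0.55; 0 0.86 0 72 14 292 0.55; 0 0.935 0 80 14 324 0.55; 0 0.935 0 86 14 342 0.55; 0 0.935 0 86 14 348 0.55; 0 0.935 0 86 14 348 0.55; 0 0.935 0 86 14 348 0.55",
)

```text
clock: 19.82
position: [0.4411, 0.1064, 0.1797]
tool_rot: [-1.572, -0.0, -0.711]
force: [0.4, 0.3, 1.1]
grip_width: 0.0471
```

```bash
python3 - <<'E'
from h import *
snap('w14');rel((.4418,.1074,.022),-.710)
ov('w14',wing(1,(.4327,.0968,0,-2.281),(0,0,255)),'o14',(200,60,250,250),2.4)
E
```

```text
turn [ 0.001 -0.002  0.   ] shift [ -0.5 157.9   1.6] | now [0.4413 0.106  0.1799] [-1.5719e+00 -1.0000e-04 -7.1220e-01] q7 -0.59 t 19.87 w 0.0469
```

View pics/o14.png

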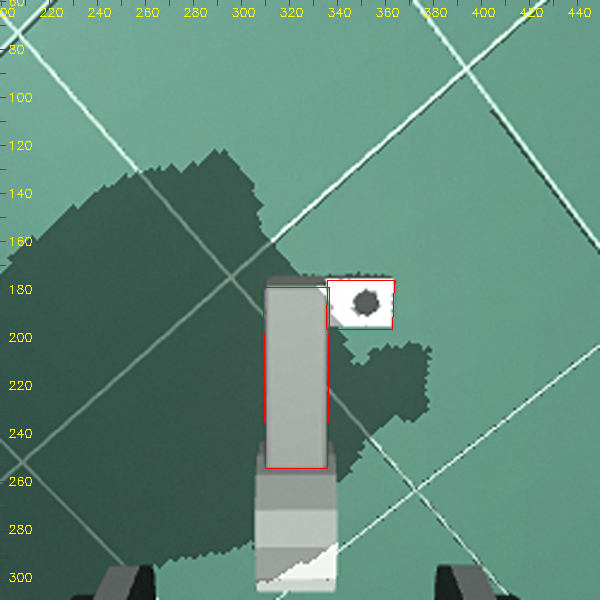

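Request:
send_rows(
  series="0 0 0 -0.5 40 1.5 0.55; 0 0 0 -0.5 80 1.5 0.55; 0 0 0 -0.5 115 1.5 0.55; 0 0 0 -0.5 140 1.5 0.55; 0 0 0 -0.5 154 1.5 0.55; 0 0 0 -0.5 158 1.5 0.55; 0 0 0 -0.5 158 1.5 0.55; 0 0 0 -0.5 158 1.5 0.55; 0 0 0 -0.5 158 1.5 0; 0 0 0 -0.5 158 1.5 0; 0 0 0 -0.5 158 1.5 0; 0 0 0 -0.5 158 1.5 0; 0 0 0 -0.5 158 1.5 0; 0 0 0 -0.5 158 1.5 0",
  force=30,
)

```text
clock: 21.03
position: [0.4426, 0.1091, 0.0233]
tool_rot: [-1.569, -0.001, -0.711]
force: [-1.6, -1.0, 12.2]
grip_width: 0.0192
```

```bash
python3 - <<'E'
from h import *
tp=-.1535;c,s=np.cos(tp),np.sin(tp)
def ob(x,y):return .4955+c*x-s*y,.3113+s*x+c*y
# wing x along tray +x, tab at +y: y range -13..32 -> bar centre at y=-8 ; origin x=-42 -> grasp x=-56
g=ob(-.056,-.008);print(g,ob(.076,0))
rel((.4418,.1074,.12),-.71);rel((*g,.13),tp+np.pi/2)
E
```

```text
(np.float64(0.4389352653268946), np.float64(0.31195634698230834)) (np.float64(0.5706063911885916), np.float64(0.2996797589256399))
turn [-0.001 -0.001  0.001] shift [  0.6 -96.7  -1.7] | now [0.4426 0.1091 0.0233] [-1.5693e+00 -7.0000e-04 -7.1060e-01] q7 -0.33 t 21.03 w 0.0192
turn [-0.000e+00 -2.128e+00  2.000e-03] shift [-135.  -106.6  151.5] | now [0.4426 0.1091 0.0233] [-1.5693e+00 -7.0000e-04 -7.1060e-01] q7 -0.33 t 21.03 w 0.0192
```

Request:
send_rows(
  series="0 0 0 0 -20 0 0; 0 0 0 0 -55 0 0; 0 -0.12 0 0 -90 0 0; 0 -0.24 0 -5 -107 6 0; 0 -0.36 0 -14 -107 16 0; 0 -0.48 0 -23 -107 26 0; 0 -0.6 0 -32 -107 36 0; 0 -0.72 0 -42 -107 47 0; 0 -0.84 0 -51 -107 57 0; 0 -0.96 0 -60 -107 67 0; 0 -1.08 0 -69 -107 77 0; 0 -1.2 0 -78 -107 87 0; 0 -1.32 0 -87 -107 97 0; 0 -1.44 0 -96 -107 107 0; 0 -1.56 0 -105 -107 117 0; 0 -1.68 0 -114 -107 127 0; 0 -1.8 0 -123 -107 137 0; 0 -1.92 0 -130 -107 145 0; 0 -2.04 0 -135 -107 151 0; 0 -2.128 0 -135 -107 151 0",
)

```text
clock: 22.7
position: [0.4382, 0.3132, 0.1299]
tool_rot: [-1.572, -0.001, 1.426]
force: [-0.1, -0.6, -0.8]
grip_width: 0.019
```

```bash
python3 - <<'E'
from h import *
snap('w15');rel((.4389,.312,.028),-.1535+np.pi/2)
I=[((.4955,.3113,0,-.1535),[(120,41,12),(120,-41,12),(-120,-41,12),(-120,41,12)],(0,0,255))]
ov('w15',I,'o15',(0,0,640,480),1.2)
E
```

```text
turn [0.001 0.013 0.   ] shift [-1.000e-01  1.018e+02 -5.000e-01] | now [0.4383 0.3122 0.1298] [-1.5717e+00 -4.0000e-04  1.4301e+00] q7 0.77 t 22.75 w 0.0191
```

View pics/o15.png

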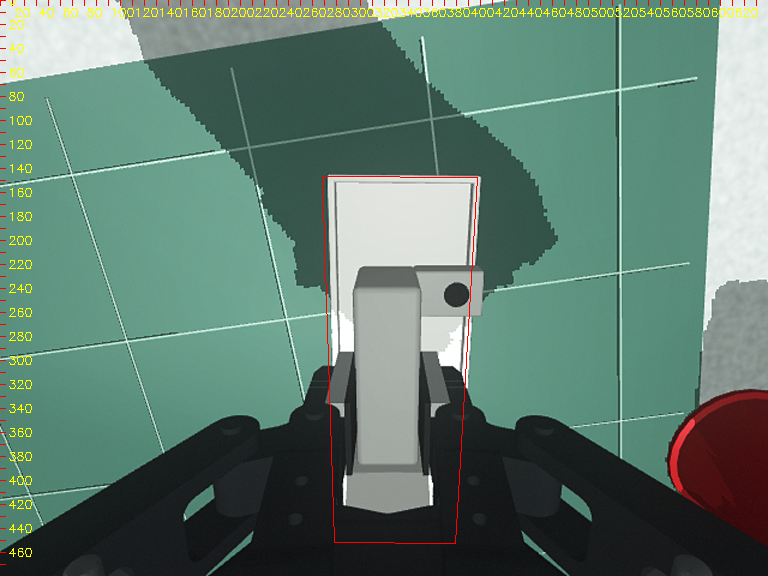

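Request:
send_rows(
  series="0 0.013 0 1 35 0 0; 0 0.013 0 1 70 0 0; 0 0.013 0 1 90 0 0; 0 0.013 0 1 98 0 0; 0 0.013 0 1 101 0 0; 0 0.013 0 1 102 0 0; 0 0.013 0 1 102 0 0; 0 0.013 0 1 102 0 0",
)

```text
clock: 23.42
position: [0.4392, 0.3128, 0.0286]
tool_rot: [-1.572, -0.001, 1.404]
force: [-0.3, -0.3, -0.1]
grip_width: 0.019
```

Request:
send_rows(
  series="0 -0.01 0 0 1 0 0; 0 -0.01 0 0 2 0 0; 0 -0.01 0 0 2 0 0; 0 -0.01 0 0 2 0 0",
)

```text
clock: 23.75
position: [0.4393, 0.3128, 0.027]
tool_rot: [-1.572, -0.002, 1.414]
force: [-4.9, -3.0, 24.8]
grip_width: 0.0194
```

Seated (24.8 N upward; pressing a bit), so release now.

Request:
send_rows(
  series="0 0 0 0 0 0 0.4; 0 0 0 0 0 0 0.4; 0 0 0 0 0 0 0.4; 0 0 0 0 0 0 0.4; 0 0 0 0 -15 0 0.4; 0 0 0 0 -45 0 0.4; 0 0 0 0 -85 0 0.5; 0 0 0 0 -125 0 0.8; 0 0 0 0 -165 0 1; 0 0 0 0 -180 0 1; 0 0 0 0 -180 0 1",
)

```text
clock: 24.67
position: [0.4399, 0.3133, 0.2094]
tool_rot: [-1.575, -0.005, 1.414]
force: [-0.7, 0.9, 0.5]
grip_width: 0.0851
```

```bash
python3 - <<'E'
from h import *
snap('w16')
rel((.683,-.111,.2),np.pi/2-.1535)
rel((.683,-.111,.2),-np.pi/2-.1535)
rel((.683,-.111,.2),1.3)
C=cal('w16')
T=cams.get_calibration('top')
print(plane(T,(397.5,166),.006),plane(T,(397.5,113),.006))
E
```

```text
turn [ 0.002 -0.003  0.003] shift [-380.6    6.7 -307. ] | now [0.4391 0.3128 0.2071] [-1.5729 -0.0027  1.4141] q7 0.75 t 24.72 w 0.0853
turn [-4.000e-03  3.138e+00  3.000e-03] shift [-380.6    6.7 -307. ] | now [0.4391 0.3128 0.2071] [-1.5729 -0.0027  1.4141] q7 0.75 t 24.72 w 0.0853
turn [0.002 0.114 0.003] shift [-380.6    6.7 -307. ] | now [0.4391 0.3128 0.2071] [-1.5729 -0.0027  1.4141] q7 0.75 t 24.72 w 0.0853
[ 0.71783531 -0.09959091  0.006     ] [ 0.86701372 -0.10269857  0.006     ]
```

View pics/w16.png

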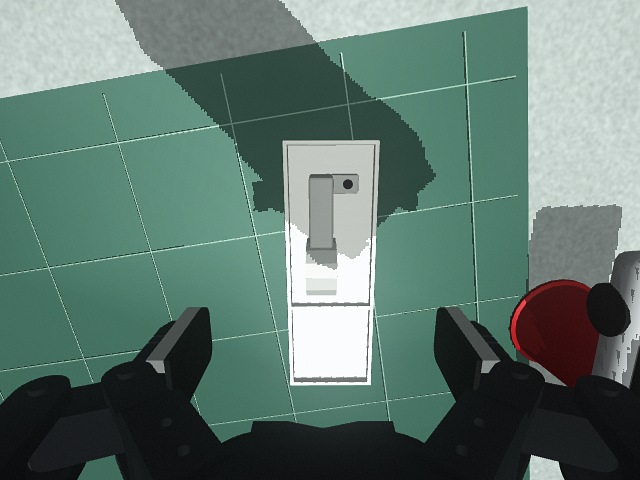

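Request:
send_rows(
  series="0 0 0 -30 5 -24 1; 0 0 0 -62 6 -50 1; 0 0 0 -94 6 -76 1; 0 0 0 -126 6 -102 1; 0 0 0 -158 6 -128 1; 0 0 0 -190 6 -154 1; 0 0 0 -222 6 -180 1; 0 0 0 -254 6 -206 1; 0 0 0 -286 6 -231 1; 0 0 0 -318 6 -257 1; 0 0 0 -348 6 -281 1; 0 0 0 -370 6 -298 1; 0 0 0 -381 6 -307 1; 0 0 0 -381 6 -307 1; 0 0 0 -381 6 -307 1",
)

```text
clock: 25.97
position: [0.6816, -0.1124, 0.1975]
tool_rot: [-1.568, 0.0, 1.413]
force: [0.1, 0.2, -0.3]
grip_width: 0.0855
```

```bash
python3 - <<'E'
from h import *
snap('w17')
rel((.683,-.111,.022),np.pi/2-.1535)
I=[circ(.683,-.111,.04,26,(0,0,255)),circ(.683,-.111,.0,27,(255,0,0))]
ov('w17',I,'o17',(180,80,300,300),2)
E
```

```text
turn [-0.002 -0.003  0.   ] shift [  0.3 175.9  -1.7] | now [ 0.6816 -0.1112  0.1979] [-1.5687e+00 -3.0000e-04  1.4143e+00] q7 1.58 t 26.02 w 0.0853
```

View pics/o17.png

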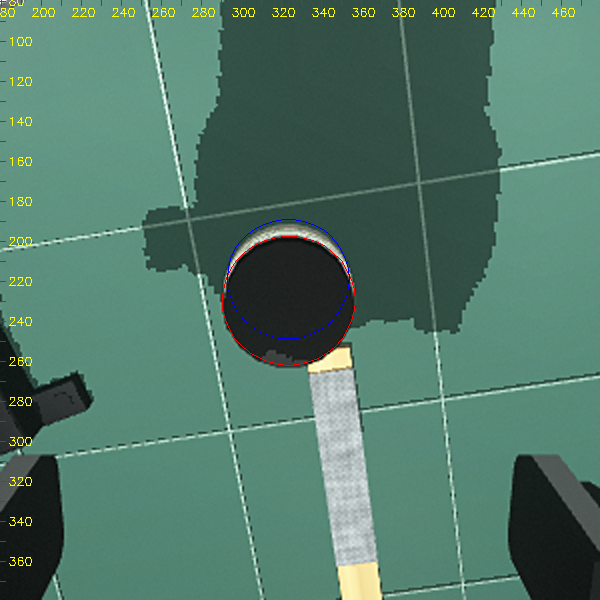

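```bash
python3 - <<'E'
from h import *
C=cal('w17');y=1.4143
ax=np.array([np.cos(y),np.sin(y)]);az=np.array([-np.sin(y),np.cos(y)])
for n,uv,z in (('tab',(225,278),.01),('tab2',(222,268),.01),('stickR',(355.5,253),.006),('stickL',(334,266),.006)):
    p=plane(C,uv,z)[:2]-[.683,-.111];print(n,p@ax,p@az)
E
```

```text
tab -0.08857290332741127 -0.051068342073452816
tab2 -0.09054821547957623 -0.041561069066081174
stickR 0.028315098684894752 -0.02908025876291217
stickL 0.009238312544642385 -0.04129402687574645
```

Request:
send_rows(
  series="0 0 0 0 40 -1.5 1; 0 0 0 0 80 -1.5 1; 0 0 0 0 120 -1.5 1; 0 0 0 0 150 -1.5 1; 0 0 0 0 170 -1.5 1; 0 0 0 0 176 -1.5 1; 0 0 0 0 176 -1.5 1; 0 0 0 0 176 -1.5 1; 0 0 0 0 176 -1.5 0; 0 0 0 0 176 -1.5 0; 0 0 0 0 176 -1.5 0; 0 0 0 0 176 -1.5 0; 0 0 0 0 176 -1.5 0",
  force=40,
)

```text
clock: 27.1
position: [0.6845, -0.1121, 0.025]
tool_rot: [-1.573, -0.0, 1.414]
force: [-3.7, 1.3, 13.0]
grip_width: 0.0509
```

```bash
python3 - <<'E'
from h import *
snap('w18');rel((.571,.3005,.13),np.pi/2-.1535)
E
```

```text
turn [ 0.002 -0.003  0.   ] shift [ 389.9 -105.1  176.4] | now [ 0.6845 -0.1121  0.025 ] [-1.5726e+00 -4.0000e-04  1.4139e+00] q7 1.61 t 27.15 w 0.0512
```

View pics/w18.png

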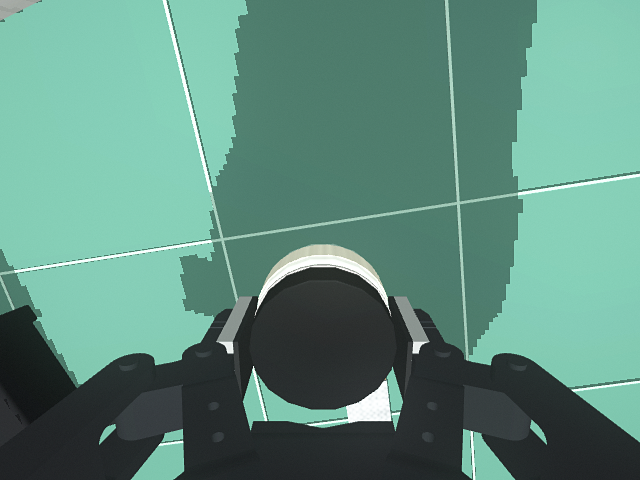

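Request:
send_rows(
  series="0 0 0 0 -8 0 0; 0 0 0 0 -20 0 0; 0 0 0 0 -40 0 0; 0 0 0 0 -70 0 0; 0 0 0 0 -100 0 0; 0 0 0 0 -105 0 0; 0 0 0 0 -105 0 0",
)

```text
clock: 27.73
position: [0.6851, -0.1124, 0.1319]
tool_rot: [-1.576, -0.0, 1.414]
force: [0.4, 0.3, -1.4]
grip_width: 0.0513
```

```bash
python3 - <<'E'
from h import *
snap('w19');im=cams.grab_frame('scene')[:,:,::-1];cv2.imwrite('pics/s19.png',cv2.resize(im[150:270,130:290],None,fx=4.5,fy=4.5,interpolation=cv2.INTER_CUBIC));rel((.571,.3005,.13),np.pi/2-.1535)
E
```

```text
turn [ 0.    -0.003  0.   ] shift [389.9  -1.6 175.6] | now [ 0.6836 -0.112   0.1284] [-1.5709e+00 -1.0000e-04  1.4141e+00] q7 1.59 t 27.83 w 0.051
```

View pics/s19.png

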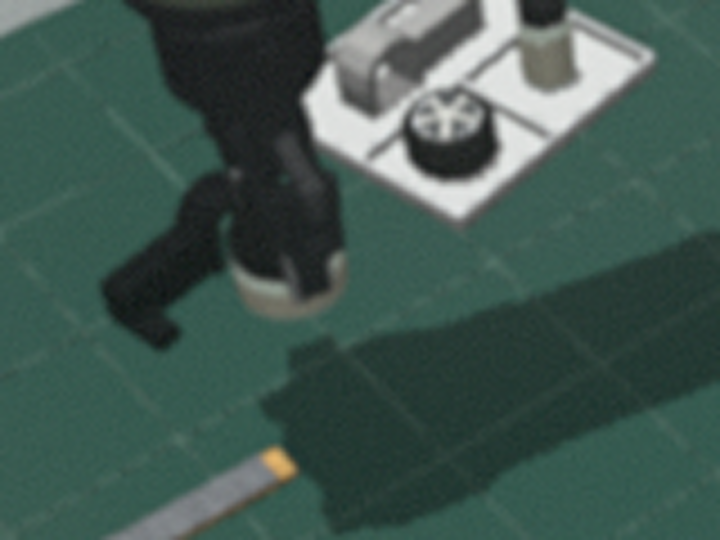

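View pics/w19.png

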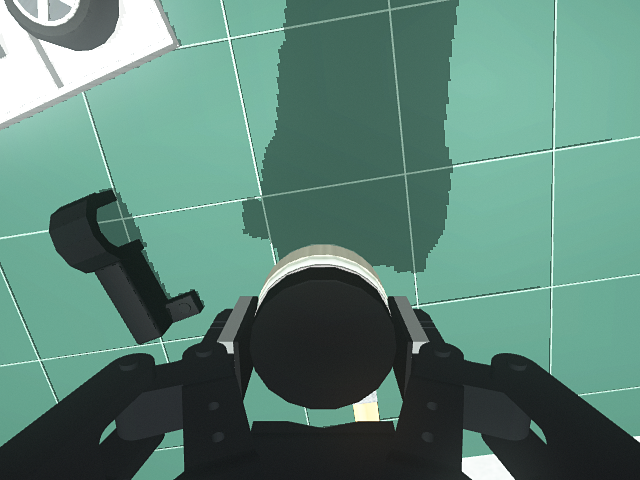

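Request:
send_rows(
  series="0 0 0 12 -5 6 0; 0 0 0 35 -5 16 0; 0 0 0 65 -5 29 0; 0 0 0 97 -5 44 0; 0 0 0 130 -5 59 0; 0 0 0 163 -5 74 0; 0 0 0 196 -5 89 0; 0 0 0 229 -5 104 0; 0 0 0 262 -5 119 0; 0 0 0 295 -5 134 0; 0 0 0 326 -5 148 0; 0 0 0 352 -5 160 0; 0 0 0 372 -5 168 0; 0 0 0 384 -3 173 0; 0 0 0 390 -2 176 0; 0 0 0 390 -2 176 0; 0 0 0 390 -2 176 0",
)

```text
clock: 29.25
position: [0.571, 0.2992, 0.1299]
tool_rot: [-1.571, 0.001, 1.413]
force: [-0.2, -0.3, -0.4]
grip_width: 0.0511
```

```bash
python3 - <<'E'
from h import *
snap('w20');rel((.571,.3005,.029),np.pi/2-.1535)
I=[((.4955,.3113,0,-.1535),[(120,41,12),(120,-41,12),(-120,-41,12),(-120,41,12)],(0,0,255))]
ov('w20',I,'o20',(0,0,640,480),1.2)
E
```

```text
turn [ 0.    -0.005 -0.001] shift [  1.8 101.1   0.6] | now [0.5713 0.2987 0.1301] [-1.5709e+00  1.1000e-03  1.4122e+00] q7 0.96 t 29.3 w 0.0507
```

View pics/o20.png

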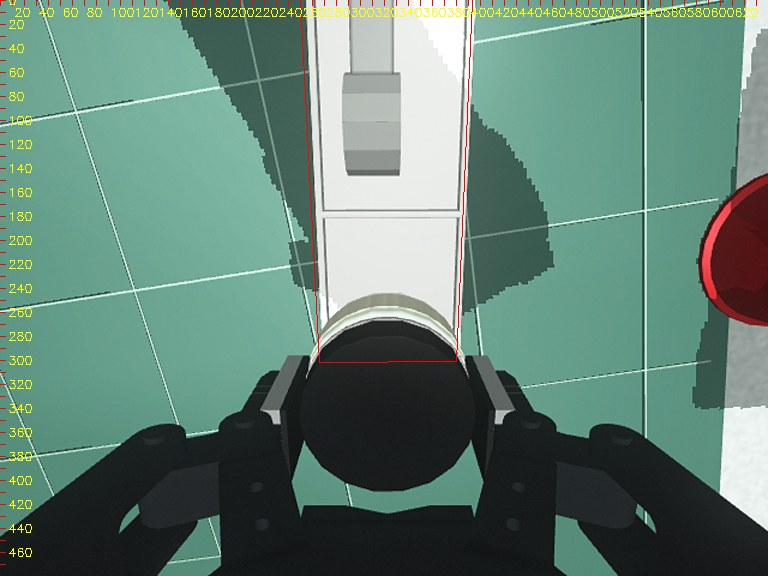

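Request:
send_rows(
  series="0 0 0 2 30 0.5 0; 0 0 0 2 60 0.5 0; 0 0 0 2 82 0.5 0; 0 0 0 2 93 0.5 0; 0 0 0 2 98 0.5 0; 0 0 0 2 100 0.5 0; 0 0 0 2 100 0.5 0; 0 0 0 2 100 0.5 0",
)

```text
clock: 29.97
position: [0.5714, 0.3027, 0.0316]
tool_rot: [-1.572, -0.001, 1.414]
force: [-0.1, -0.2, -0.3]
grip_width: 0.0514
```

Request:
send_rows(
  series="0 0 0 0 1 0 0; 0 0 0 0 2 0 0; 0 0 0 0 2.5 0 0; 0 0 0 0 2.5 0 0; 0 0 0 0 2.5 0 0",
)

```text
clock: 30.38
position: [0.5711, 0.3029, 0.0291]
tool_rot: [-1.572, -0.001, 1.414]
force: [-4.3, -1.8, 13.8]
grip_width: 0.0513
```

Contact with the floor at the expected height; release and rise.

Request:
send_rows(
  series="0 0 0 0 0 0 0.8; 0 0 0 0 0 0 0.85; 0 0 0 0 0 0 0.85; 0 0 0 0 0 0 0.85; 0 0 0 0 0 0 0.85; 0 0 0 0 -15 0 0.85; 0 0 0 0 -50 0 0.85; 0 0 0 0 -90 0 0.85; 0 0 0 0 -130 0 0.85; 0 0 0 0 -170 0 0.85; 0 0 0 -30 -190 40 0.85; 0 0 0 -60 -190 75 0.85; 0 0 0 -95 -190 100 0.85; 0 0 0 -95 -190 100 0.85; 0 0 0 -95 -190 100 0.85",
)

```text
clock: 31.63
position: [0.4547, 0.2219, 0.2195]
tool_rot: [-1.571, -0.0, 1.412]
force: [1.2, 0.1, 0.3]
grip_width: 0.0727
```

```bash
python3 - <<'E'
from h import *
snap('w21')
for n in('top','scene'):cv2.imwrite(f'pics/{n}9.png',cams.grab_frame(n)[:,:,::-1])
E
```

```text
(no output)
```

View pics/w21.png

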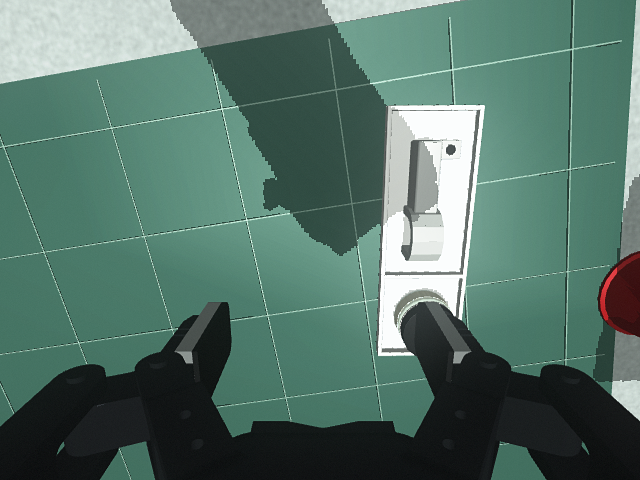

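View pics/top9.png

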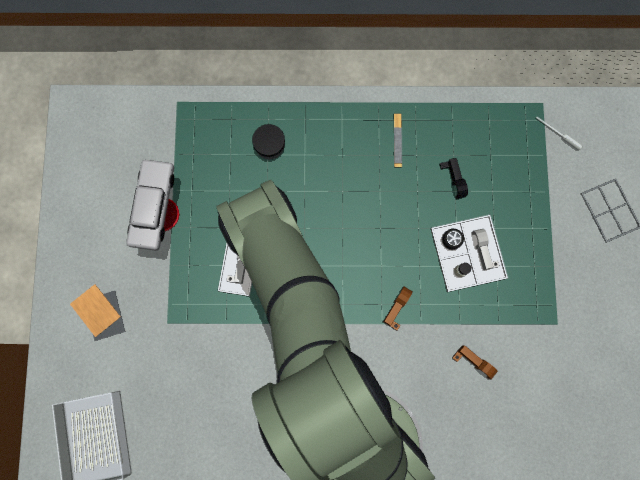

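View pics/scene9.png

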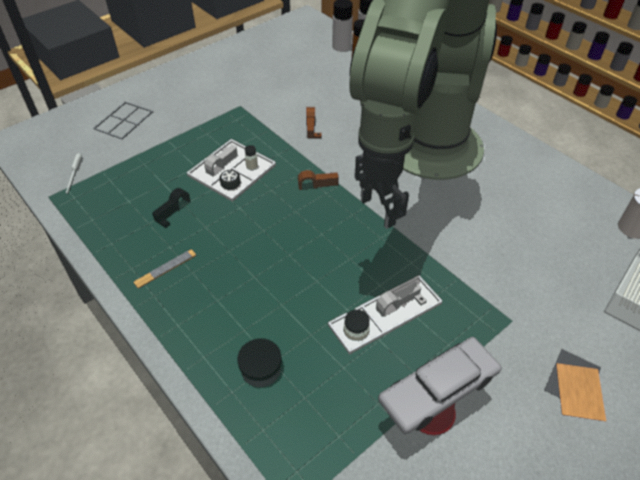

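```bash
python3 - <<'E'
import cv2,numpy as np
s=cv2.imread('pics/scene9.png');k=dict(interpolation=cv2.INTER_CUBIC)
a=cv2.resize(s[125:215,180:285],(400,343),**k);b=cv2.resize(s[265:360,320:450],(400,292),**k)
cv2.imwrite('pics/f.png',np.hstack([a,cv2.copyMakeBorder(b,0,51,0,0,0)]))
E
```

View pics/f.png

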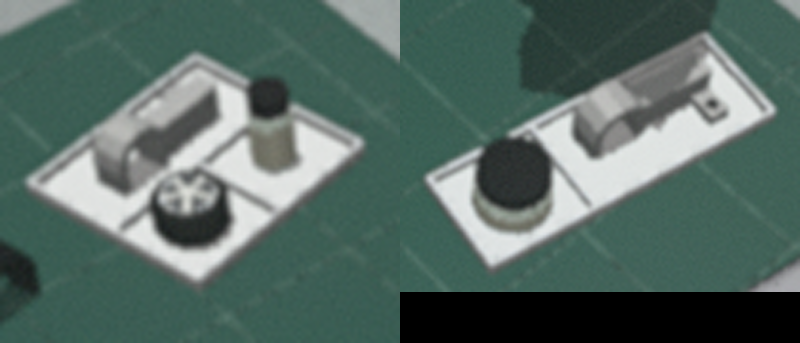

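All five parts stand flat and inside their compartments, so I'm handing in.

```bash
python3 -c "
from workcell import bot
print(bot.job_done())"
```

```text
the job is handed in; nothing more can be done
None
```

Both kits are made up and the job was handed in at about 32 s on the robot clock (limit 136 s). `job_done()` gives no verdict.

- **Square tray:** the left-hand wing lies lengthwise in the long compartment. The wheel is in the small compartment farther from the robot and the tall jar in the nearer one.
- **Oblong tray:** the right-hand wing lies lengthwise in the long compartment, with the squat jar in the small one.
- **Final checks:** the last top, scene and wrist pictures show all five parts flat, upright and inside their compartments, with the gripper empty and clear. By eye, the car shell, tub, sanding stick and the black and brown wings show no movement from the first picture.
- **Forces:** the highest force reading reported at the end of a move was about 25 N, when the right-hand wing was set down.
- **Disagreements:**
  - Heights measured from the cameras mostly came out low against the stated sizes: 2–4 mm for the trays and wings, and up to 8 mm for the jar caps. I used the stated heights with the robot's own z. The parts I lowered until they touched met the floor at about the expected height.
  - The wrist camera differed from the fixed ones by 2–3 mm for most things and up to about 8 mm for the squat jar. I checked each pick from close above first.
  - The gripper read 0.5–3 mm narrower than the stated sizes.

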